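# Load the grinding jar

### The job

Swing the jar's cover right open by its red knob so that the mouth is clear, then pour all six orange grinding balls from the blue cup into the jar without spilling any. Stand the empty cup upright, wholly on the white tile, and then swing the cover fully home over the jar. Do not disturb the other things on the bench.

Things in the scene. Friction and masses are not known exactly. Their poses are not given: they have to be found in the camera images.
- jar: steel grinding jar, fixed to the worktop: round pot 100 mm across the rim, 85 mm tall, on a black foot plate 120 mm across. Origin at the centre of its underside; its x axis points from the jar's axis to the cover's hinge pin, z up. The wall is 6 mm thick; the inner floor is 8 mm above the worktop. A hinge bracket sticks out to 79 mm from the axis on the +x side.
- jar_mouth (a point): centre of the jar's mouth, level with the rim, 85 mm above the worktop; the mouth's opening is 88 mm in diameter.
- cover (a joint): angle in rad of the jar's cover, an aluminium disc 102 mm across and 6.5 mm thick that lies 1 mm above the rim and swings level about an upright pin. 0 = home over the mouth, against a stop; it grows as the cover turns clockwise seen from above, up to a stop at 2.1. The mouth is wholly clear from 1.75 on. It stays where it is left; about 1.2 N at the knob moves it. It may start a little ajar.
- cover_knob (a point): middle of the red knob that stands up from the cover: 18 mm diameter, from 92.5 mm to 123.5 mm above the worktop (this point at 108.5 mm), 105 mm from the hinge pin and, with the cover home, 35 mm from the jar's axis on the side away from the pin. A pad 29 mm across, flush with the cover, lies under it.
- cover_hinge (a point): the hinge pin of the cover, an upright axis 70 mm from the jar's axis; this point is level with the cover's upper face, 92.5 mm above the worktop; a boss on it reaches 101 mm.
- tile: white glazed tile, 120x120x8 mm, fixed flat on the worktop. Origin at the centre of its underside.
- cup_mid (a point): centre of the blue cup, half-way up on its axis; the cup is round, straight outside, 66 mm diameter and 66 mm tall, about 80 g, open at the top, no handle. Its z axis points out of its mouth. Inside it tapers from 58 mm across at the rim to 52 mm at its floor, which is 6 mm above its underside. At the start it stands upright on the worktop with six balls in it.
- ball0_center (a point): centre of one of the six orange grinding balls, 16 mm diameter, 13 g; at the start in the cup, below its rim.
- ball1_center (a point): centre of one of the six orange grinding balls, 16 mm diameter, 13 g; at the start in the cup, below its rim.
- ball2_center (a point): centre of one of the six orange grinding balls, 16 mm diameter, 13 g; at the start in the cup, below its rim.
- ball3_center (a point): centre of one of the six orange grinding balls, 16 mm diameter, 13 g; at the start in the cup, below its rim.
- ball4_center (a point): centre of one of the six orange grinding balls, 16 mm diameter, 13 g; at the start in the cup, below its rim.
- ball5_center (a point): centre of one of the six orange grinding balls, 16 mm diameter, 13 g; at the start in the cup, below its rim.
- vial_0: bystander: small clear vial with white cap, 25x25x56 mm; origin at the centre of its underside.
- vial_1: bystander: small clear vial with white cap, 25x25x56 mm; origin at the centre of its underside.
- marker_a: bystander: white marker pen with red cap lying down, 17x135x16 mm; origin at the centre of its underside.
- masking_tape: bystander: roll of masking tape lying flat, 100x98x25 mm; origin at the centre of its underside.
- dish_e: bystander: small closed culture dish, 60x60x15 mm; origin at the centre of its underside.
- cup: the same blue cup; origin at the centre of its underside.
Mind the look-alikes: they are no part of the job. Of the things that look like the cup, the smaller one is meant.

How it is judged (in metres and radians):
On the way, in this order (a step that is already met when the one before it is completed fails the run):
1. the cover is swung open, clear of the mouth (value of joint cover above 1.7 rad), for 0.1 s.
2. all six balls are in the jar and out of the cup (horizontal distance between each of ball0_center, ball1_center, ball2_center, ball3_center, ball4_center, ball5_center and jar_mouth below 0.042 m and height (world z) of each of ball0_center, ball1_center, ball2_center, ball3_center, ball4_center, ball5_center below 0.075 m and distance between each of ball0_center, ball1_center, ball2_center, ball3_center, ball4_center, ball5_center and cup_mid above 0.045 m), for 0.2 s.
3. the empty cup stands released and upright on the tile (x of cup_mid in the frame of tile between -0.03 and 0.03 m and y of cup_mid in the frame of tile between -0.03 and 0.03 m and height (world z) of cup_mid between 0.037 and 0.045 m and angle between cup_mid's own z axis and vertical below 0.1 rad and contact force between the fingers and cup below 0.05 N), for 0.2 s.
4. the cover is home again (value of joint cover below 0.1 rad), for 0.2 s.
At the end, for the whole second after the job is handed in: All six balls lie inside the jar below its rim, the cup stands released and upright (within 0.1 rad) on the tile with its axis within 30 mm of the tile's centre along each side of the tile, so that its whole foot is on the tile, and the cover is home (within 0.1 rad) (all of step 3 and horizontal distance between each of ball0_center, ball1_center, ball2_center, ball3_center, ball4_center, ball5_center and jar_mouth below 0.042 m and height (world z) of each of ball0_center, ball1_center, ball2_center, ball3_center, ball4_center, ball5_center below 0.075 m and value of joint cover below 0.1 rad); the robot touches nothing.
It fails at once if a ball is spilled on the worktop or the floor (height (world z) of any of ball0_center, ball1_center, ball2_center, ball3_center, ball4_center, ball5_center below 0.0115 m).
It fails at once if a bystander is moved by more than 30 mm (distance of any of vial_0, vial_1, marker_a, masking_tape, dish_e from where it was at the start of the episode above 0.03 m).
It also fails if it takes over 72 s, if anything falls off the work surface, if the arm or the gripper's body presses on something with over 40 N, if the wrist force passes 120 N, or if a joint passes its speed limit or range.

### The arm

A 6-joint arm with a two-finger parallel gripper is mounted at the origin on a cart in front of the work surface, level with it; the furniture and walls round the work are solid. World frame = base frame: x ahead of the robot, y to its left, z up, the work surface at z = 0. Lengths are in mm, angles in rad, forces in N, time in s.
With the tool pointing down it reaches from about 350 to 975 mm from the base axis. Payload 17.4 kg.
Tool frame: the origin (TCP) lies between the finger pads; the fingertips stand 25 mm ahead of it and the grasp point (between the pads) lies 6 mm ahead of it; z points along the fingers, y is the line along which they close (so a half turn about z gives the same grasp; the last joint's range is limited). The gripper opens to 85 mm and grips with 20 to 120 N. Pads are 22 mm wide; open, the fingers measure 114 mm over their backs; the gripper's body (76 mm by 85 mm) begins 54 mm behind the grasp point. The pads swing forward as they close: fully open they stand 13 mm farther back than shut.
Start: joints at [-1.183, 0.116, 1.442, -0, 1.584, -0.038], TCP at [278.8, -614.738, 256.303] pointing down, gripper open.
Joint ranges: [-2.83, 2.83], [-0.83, 2.19], [0.07, 2.5], [-1.14, 4.28], [0.01, 3], [-2.97, 2.97]. Speed limits (rad/s): [1.89, 1.89, 2.22, 3.14, 3.14, 3.14].

### API

Orientations are given as a unit quaternion [x, y, z, w].
In Python, from station import bot gives the robot as it stands.
- The arm moves only by the tool play_rows, never from a script. Its arguments are lists of equal length, an entry for each row: "grip": the gripper command: -1 is shut, 1 is fully open, values between are in proportion; "xyz": the shift along the world's x, y, z as a fraction of full scale, a list of three; "dr": the turn, a rotation vector about the world's x, y, z as a fraction of full scale, a list of three. In form: {"grip": [grip, ...], "xyz": [[x, y, z], ...], "dr": [[ax, ay, az], ...]}. A call has 1 to 8 rows; each row is the pose to reach, as a shift and turn from the pose commanded when the call began, turning the shorter way round; what a row does not reach only later rows make up. Full scale, the value 1, is 0.15 m for a shift and pi rad for a turn. A row lasts 1/12 s, in which the tool goes at most 41.7 mm and 7.16 degrees, less where a joint would pass 70% of its speed; a pose out of reach is approached as far as the arm can. A call with a number of a shift or a turn outside -1 to 1 is refused whole. A call with a gripper value outside its range is refused whole. The fingers move at their own pace and stop on an object; the grip force is fixed at half the most. Time passes only in rows, so rows that repeat a pose let the fingers close. It gives the time, the measured TCP pose, the force, the opening and the grip force at its end, in the units of the state.
- bot.observe(): the state, without advancing time (a new reading comes with each control period).
- bot.snapshot(name): name is "side" or "top"; returns (picture, depth): 400x640x3 uint8, red, green, blue; 400x640 float32, mm along the optical axis (not along the pixel's ray), 0 where there is no reading.
- bot.camera_model(name): a dict with "vfov" (degrees; the focal length in pixels is half the picture's height over the tangent of half this angle, whatever the lens; pixels are square), "cx", "cy" (the principal point, pixels), "k1" (the pictures are not rectified: a ray, as slopes to the right and down, at radius r is drawn at 1 + k1 r^2 times it, then the intrinsics apply), "xyz" and "attitude" of the camera in the world. Camera axes: x right, y up, looking along -z (the intrinsics and any distortion apply to the point x, -y, -z); pixel columns grow to the right and rows downward; lengths in mm; the calibration is good to about 2 mm. A picture is of the moment at which its call begins. camera_model takes no time and is no camera call.
- bot.close_job(): hands the job in; it is judged then, once.
Trained networks look in the newest picture that a camera, given by its name, has taken for a name from the list of things; names that differ only in an ending like _2 or _b are one class to them, and where a whole thing is asked for, a point or a joint stands for the part that bears it (a point fixed in the world has none). Each returns a list of dicts, best first, with "confidence" (0 to 1); they miss things now and then, are a little off and sometimes report something else, mostly with a low value. They report only what shows in the picture. A call takes as long as a camera call. They do not tell look-alikes from the thing itself.
- bot.search_frame(camera, thing): "point" ([column, row] in pixels, amid what is visible of it).
- bot.masks_of(camera, thing): "mask" (400x640 bool, what is visible of it) and "point" ([column, row] in pixels, amid what is visible of it).
The state is a dict: "clock": time; "joints": joint angles; "dq": joint speeds; "tau": joint torques, N m; "tool_pos": TCP position; "tcp_rot": TCP orientation; "wrist_force": force on the tool from outside, world axes, zero at the start; "torque": the same for the moment, N m; "width": opening from 0.0 (shut) to 1.0 (fully open); "grip_force": force on a finger pad.
Only numpy, scipy, OpenCV 4.12 (cv2) and the standard library are available. Lean on these libraries where they do the work, as an engineer would, in place of code of your own. Each camera call takes 0.05 s, during which the arm holds its last target. There are 200 camera calls.

## Working session

There is one attempt and no reset: what is moved stays moved. The work goes in short steps, Python scripts to look and compute and a tool call to move; the robot and the scene stay as the last step left them, time stands still between calls to the robot, and variables do not carry over. Pictures are saved under pics/ and viewed, at most 10 in all, crops included, and the job is handed in when it is done.

Besides the shell and the picture viewer there is one more tool, called after "Call:" as name(argument=value, ...), one argument or row to a line, values as JSON. play_rows: Moves the arm, as the interface text tells. Shift numbers are shares of 0.15 m and turn numbers shares of pi rad, none past 1 either way. Its arguments: {"type":"object","properties":{"grip":{"type":"array"},"xyz":{"type":"array"},"dr":{"type":"array"}},"required":["grip","xyz","dr"]}

```bash
mkdir -p pics; ls
cat > h.py <<'E'
import numpy as np, cv2
from scipy.spatial.transform import Rotation as R
from station import bot
def world(cam, px, depth=None, z=None):
    m=bot.camera_model(cam); f=200/np.tan(np.radians(m['vfov'])/2)
    px=np.atleast_2d(np.array(px,float))
    u=cv2.undistortPoints(px[:,None,:],np.array([[f,0,m['cx']],[0,f,m['cy']],[0,0,1]]),np.array([m['k1'],0,0,0.]))[:,0]
    d=R.from_quat(m['attitude']).apply(np.c_[u[:,0],-u[:,1],-np.ones(len(u))])
    o=np.array(m['xyz'])
    s=np.asarray(depth,float) if z is None else (z-o[2])/d[:,2]
    return o+d*s[:,None] if np.ndim(s) else o+d*s
def snap(cam,name):
    p,d=bot.snapshot(cam); cv2.imwrite(f'pics/{name}.png',p[:,:,::-1]); return p,d
E
python3 - <<'E'
from h import *
for c in('top','side'):
    p,d=snap(c,c+'0'); print(c,bot.camera_model(c))
    np.savez(c+'0.npz',p=p,d=d)
    for t in ['jar','cover_knob','cover_hinge','tile','cup','vial_0','marker_a','masking_tape','dish_e']:
        for r in bot.search_frame(c,t)[:3]:
            x,y=map(int,r['point']);print(t,round(r['confidence'],2),[x,y],world(c,r['point'],[d[y,x]])[0].round())
print(bot.observe())
E
```

```text
pics
top {'vfov': 52.105519246503945, 'cx': 320.54099556110526, 'cy': 195.08104682574617, 'k1': -0.08165597950608104, 'xyz': array([ 347.70688016,   62.17710307, 1355.86269265]), 'attitude': array([ 0.05623645, -0.05255498, -0.70050402,  0.70948541])}
jar 0.78 [335, 216] [476.  22.  96.]
jar 0.29 [333, 210] [497.  29.  93.]
cover_hinge 0.61 [333, 211] [493.  31.  93.]
tile 0.63 [407, 217] [ 486. -217.    8.]
cup 0.91 [222, 228] [439. 393.   9.]
cup 0.53 [276, 223] [459. 212.  23.]
cup 0.15 [332, 210] [495.  33.  97.]
vial_0 0.49 [393, 151] [ 698. -167.   48.]
marker_a 0.73 [220, 183] [591. 406.  17.]
masking_tape 0.85 [455, 180] [ 615. -388.    3.]
masking_tape 0.33 [272, 220] [467. 223.  41.]
dish_e 0.5 [197, 217] [474. 477.  15.]
side {'vfov': 52.66124966698801, 'cx': 317.3379794461488, 'cy': 198.91953117050264, 'k1': 0.016477207404391882, 'xyz': array([374.74922025, 983.30670801, 725.34358659]), 'attitude': array([-0.03890975,  0.46727183,  0.87771359, -0.09880243])}
jar 0.98 [338, 207] [493.  84.  86.]
cover_knob 0.69 [341, 198] [492.  46.  91.]
cover_knob 0.21 [347, 257] [442. 2
[... 331 characters left out ...]
-390.    5.]
{'clock': 1.0, 'joints': array([-1.18278446e+00,  1.15988823e-01,  1.44160299e+00,  8.02347794e-06,
        1.58403230e+00, -3.77804463e-02]), 'dq': array([-0.00107594, -0.00099451, -0.0001612 , -0.00093665, -0.00147433,
       -0.00064421]), 'tau': array([ 2.74117723e-03, -7.31720495e+01, -6.32657433e+01,  2.06902416e-05,
        4.69135066e-04, -5.13046689e-05]), 'tool_pos': array([ 278.80757499, -614.72309141,  256.30881672]), 'tcp_rot': array([ 9.77423070e-01,  2.11291605e-01,  1.20958919e-06, -1.61879493e-05]), 'wrist_force': array([0.03154829, 0.18949623, 0.18202541]), 'torque': array([-0.0544844 ,  0.02372168,  0.01630491]), 'grip_force': 0.0, 'width': 0.9990839103316231}
```

Run:
```python
import cv2
a=cv2.imread('pics/top0.png')[120:280,170:500]; cv2.imwrite('pics/t.png',cv2.resize(a,None,fx=2.4,fy=2.4,interpolation=2))
a=cv2.imread('pics/side0.png')[110:350,200:480]; cv2.imwrite('pics/s.png',cv2.resize(a,None,fx=2.4,fy=2.4,interpolation=2))
```

```text
(no output)
```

View pics/t.png

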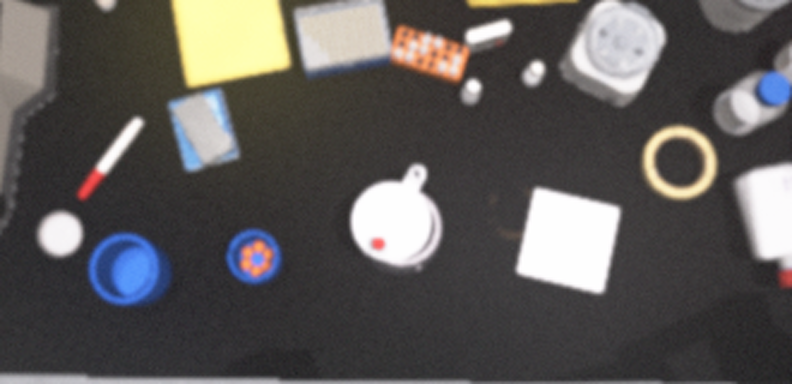

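View pics/s.png

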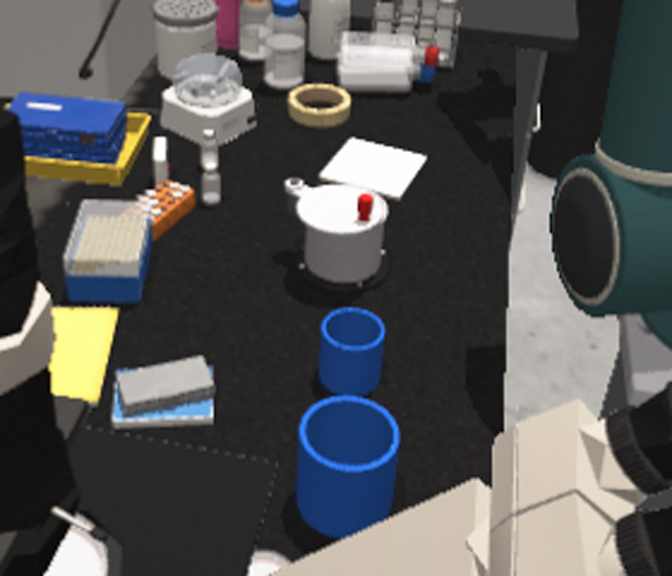

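Run:
```python
from h import *
z=np.load('top0.npz');p=z['p'];d=z['d']
hsv=cv2.cvtColor(p,cv2.COLOR_RGB2HSV)
v,u=np.mgrid[:400,:640]
W=world('top',np.c_[u.ravel(),v.ravel()],d.ravel()).reshape(400,640,3)
def box(m,x0,y0,x1,y1):
    b=np.zeros_like(m);b[y0:y1,x0:x1]=m[y0:y1,x0:x1];return b
red=box(((hsv[...,0]<8)|(hsv[...,0]>172))&(hsv[...,1]>120)&(hsv[...,2]>80),315,205,350,235)
ys,xs=np.nonzero(red);print('knob',len(xs),xs.mean(),ys.mean(),world('top',[[xs.mean(),ys.mean()]],z=120)[0],world('top',[[xs.mean(),ys.mean()]],z=108.5)[0],'depthz',np.median(W[red],0))
rim=box((W[...,2]>55)&(W[...,2]<75)&(hsv[...,0]>95)&(hsv[...,0]<130)&(hsv[...,1]>100),258,205,295,245)
ys,xs=np.nonzero(rim);(c,r)=cv2.minEnclosingCircle(np.c_[xs,ys].astype(np.float32));print('cup',len(xs),c,r,world('top',[c],z=66)[0], (W[rim][:,:2].min(0)+W[rim][:,:2].max(0))/2,W[rim][:,2].mean())
til=box((hsv[...,1]<60)&(hsv[...,2]>170),380,190,435,250)
ct=max(cv2.findContours(til.astype(np.uint8),0,2)[0],key=cv2.contourArea);rr=cv2.minAreaRect(ct);b=cv2.boxPoints(rr);print('tile',rr,world('top',[rr[0]],z=8)[0],world('top',b,z=8).round(1).tolist())
# cover
cov=box((W[...,2]>84)&(W[...,2]<106)&~red,300,180,365,240)
ys,xs=np.nonzero(cov);q=W[cov];print('cov',len(xs),q.min(0),q.max(0))
dist=cv2.distanceTransform(cov.astype(np.uint8)|red.astype(np.uint8),2,5);i=np.unravel_index(dist.argmax(),dist.shape);print('disc',i[::-1],dist.max(),world('top',[i[::-1]],z=92.5)[0])
print('hinge guess',world('top',[[170+418/2.4,120+175/2.4]],z=95)[0])
im=cv2.resize(p[175:245,300:370,::-1],None,fx=8,fy=8,interpolation=cv2.INTER_CUBIC);cv2.imwrite('pics/cov.png',im)
```

```text
knob 10 327.2 221.0 [460.34284786  48.69023572 120.        ] [461.39095266  48.56473718 108.5       ] depthz [460.2042917   49.29910287 122.6996193 ]
cup 98 (275.0714416503906, 226.92857360839844) 10.392906188964844 [444.31588685 212.51695015  66.        ] [444.2892871  212.94766947] 65.14574039264734
tile ((406.4410095214844, 219.75082397460938), (37.734230041503906, 36.98985290527344), 13.240520477294922) [ 477.71985297 -215.07497759    8.        ] [[431.7, -139.5, 8.0], [551.9, -169.0, 8.0], [524.3, -291.8, 8.0], [404.4, -260.7, 8.0]]
cov 916 [435.55362218 -28.95088012  84.01503639] [560.74369544  80.55591631 105.95692685]
disc (np.int64(332), np.int64(206)) 9.5907 [509.83735447  33.95260633  92.5       ]
hinge guess [551.14564707  -3.60873315  95.        ]
```

View pics/cov.png

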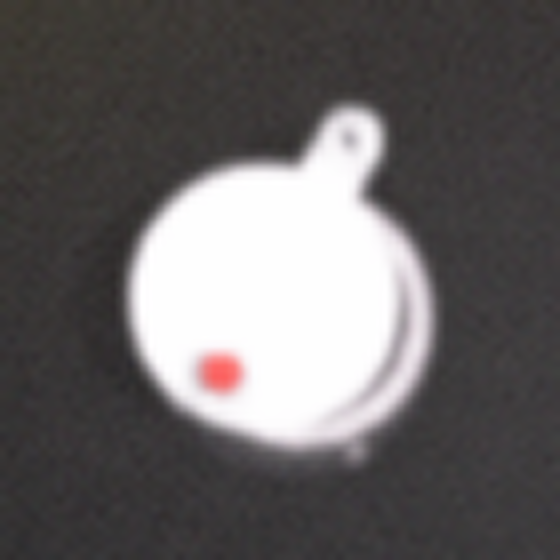

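Run:
```python
from h import *
H=world('top',[[343.5,192.1]],z=101)[0];K=world('top',[[327.4,221.4]],z=123)[0];J=world('top',[[337.7,214]],z=85)[0]
C=world('top',[[333.1,212.1]],z=92.5)[0]
print(H,K,J,C); 
for a in(K,J,C): print(np.linalg.norm((a-H)[:2]),np.degrees(np.arctan2(*(a-H)[1::-1])))
z=np.load('side0.npz');p=z['p'];hsv=cv2.cvtColor(p,cv2.COLOR_RGB2HSV)
red=((hsv[...,0]<8)|(hsv[...,0]>172))&(hsv[...,1]>130)&(hsv[...,2]>80);red[:170]=0;red[220:]=0;red[:,:325]=0;red[:,375:]=0
ys,xs=np.nonzero(red);print(len(xs),xs.mean(),ys.mean(),world('side',[[xs.mean(),ys.mean()]],z=108.5)[0],np.ptp(ys))
```

```text
[552.72234233  -1.21275707 101.        ] [458.86552692  48.10594323 123.        ] [485.84811431  15.76684755  85.        ] [490.78692502  30.36653457  92.5       ]
106.0256384027038 152.27953587256758
68.99615458194383 165.7534494076783
69.52156197100707 152.98412383523444
49 351.40816326530614 195.51020408163265 [463.59250371  49.16697541 108.5       ] 10
```

Call:
play_rows(
  grip=[1,1,1,1,1,1,1,1],
  xyz=[
    [0.25,1,0],
    [0.25,1,0],
    [0.25,1,0],
    [0.25,1,0],
    [0.25,1,0],
    [0.25,1,0],
    [0.25,1,0],
    [0.25,1,0],
  ],
  dr=[
    [0,0,0.3],
    [0,0,0.3],
    [0,0,0.3],
    [0,0,0.3],
    [0,0,0.3],
    [0,0,0.3],
    [0,0,0.3],
    [0,0,0.3],
  ],
)

```text
clock: 1.67
tool_pos: [316.4, -464.5, 256.6]
tcp_rot: [0.773, 0.635, -0.0, 0.0]
wrist_force: [0.2, 0.1, -0.4]
width: 1.003
grip_force: 0.0
```

Call:
play_rows(
  grip=[1,1,1,1,1,1,1,1],
  xyz=[
    [0.4,1,0],
    [0.4,1,0],
    [0.4,1,0],
    [0.4,1,0],
    [0.4,1,0],
    [0.4,1,0],
    [0.4,1,0],
    [0.4,1,0],
  ],
  dr=[
    [0,0,0.3],
    [0,0,0.3],
    [0,0,0.3],
    [0,0,0.3],
    [0,0,0.3],
    [0,0,0.3],
    [0,0,0.3],
    [0,0,0.3],
  ],
)

```text
clock: 2.33
tool_pos: [376.4, -314.4, 256.5]
tcp_rot: [0.4, 0.917, -0.0, 0.0]
wrist_force: [-0.2, 0.5, -0.5]
width: 1.004
grip_force: 0.0
```

Call:
play_rows(
  grip=[-0.2,-0.2,-0.2,-0.2,-0.2,-0.2],
  xyz=[
    [0.4,1,0],
    [0.4,1,0],
    [0.4,1,0],
    [0.4,1,0],
    [0.4,1,0],
    [0.4,1,0],
  ],
  dr=[
    [0,0,0.11],
    [0,0,0.11],
    [0,0,0.11],
    [0,0,0.11],
    [0,0,0.11],
    [0,0,0.11],
  ],
)

```text
clock: 2.83
tool_pos: [436.8, -163.3, 256.5]
tcp_rot: [0.239, 0.971, -0.0, 0.0]
wrist_force: [0.6, -0.6, 0.8]
width: 0.399
grip_force: 0.0
```

Call:
play_rows(
  grip=[-0.2,-0.2,-0.2,-0.2,-0.2,-0.2,-0.2],
  xyz=[
    [0.15,1,0],
    [0.15,1,0],
    [0.15,1,0],
    [0.15,1,0],
    [0.15,1,0],
    [0.15,1,0],
    [0.15,1,0],
  ],
  dr=[
    [0,0,0],
    [0,0,0],
    [0,0,0],
    [0,0,0],
    [0,0,0],
    [0,0,0],
    [0,0,0],
  ],
)

```text
clock: 3.42
tool_pos: [458.8, -15.8, 256.3]
tcp_rot: [0.241, 0.971, -0.0, 0.0]
wrist_force: [0.1, -0.5, -0.1]
width: 0.399
grip_force: 0.0
```

Call:
play_rows(
  grip=[-0.2,-0.2,-0.2,-0.2,-0.2,-0.2,-0.2,-0.2],
  xyz=[
    [0.008,0.423,0],
    [0.008,0.423,0],
    [0.008,0.423,-0.2],
    [0.008,0.423,-0.4],
    [0.008,0.423,-0.6],
    [0.008,0.423,-0.8],
    [0.008,0.423,-0.895],
    [0.008,0.423,-0.895],
  ],
  dr=[
    [0,0,0],
    [0,0,0],
    [0,0,0],
    [0,0,0],
    [0,0,0],
    [0,0,0],
    [0,0,0],
    [0,0,0],
  ],
)

```text
clock: 4.08
tool_pos: [458.8, 47.0, 118.8]
tcp_rot: [0.241, 0.97, -0.001, -0.002]
wrist_force: [-0.0, -0.2, -0.2]
width: 0.393
grip_force: 0.0
```

Run:
```python
from h import *
for c in('top','side'):
    p,d=bot.snapshot(c)
    a=p[160:250,290:380,::-1] if c=='top' else p[150:240,300:390,::-1]
    cv2.imwrite(f'pics/k{c}.png',cv2.resize(a,None,fx=4.4,fy=4.4,interpolation=2))
cv2.imwrite('pics/k.png',np.hstack([cv2.imread('pics/ktop.png'),cv2.imread('pics/kside.png')]))
s=bot.observe();print(s['tool_pos'],s['joints'],s['wrist_force'])
# arc plan: hinge, from current TCP
H=np.array([552.7,-1.2]);T=s['tool_pos'][:2];r=105;a0=np.radians(152.3)
for k,(s0,s1) in enumerate([(0,.8),(.8,1.6),(1.6,1.85)]):
  pts=[H+r*np.array([np.cos(a0-t),np.sin(a0-t)]) for t in np.linspace(s0,s1,9)]
  print(((np.array(pts[1:])-pts[0])/150).round(3).tolist(),(-(np.linspace(s0,s1,9)-s0)[1:]/np.pi).round(4))
```

```text
[460.21664745  47.53728265 122.59918967] [ 4.78529104e-02 -2.95883246e-01  2.04481280e+00 -1.20668700e-04
  1.39287356e+00 -1.03578606e+00] [0.35409636 0.73867451 0.20644944]
[[0.036, 0.06], [0.077, 0.117], [0.124, 0.169], [0.176, 0.216], [0.232, 0.257], [0.292, 0.293], [0.355, 0.323], [0.421, 0.346]] [-0.0318 -0.0637 -0.0955 -0.1273 -0.1592 -0.191  -0.2228 -0.2546]
[[0.068, 0.016], [0.137, 0.026], [0.207, 0.029], [0.277, 0.024], [0.346, 0.013], [0.414, -0.005], [0.479, -0.03], [0.542, -0.061]] [-0.0318 -0.0637 -0.0955 -0.1273 -0.1592 -0.191  -0.2228 -0.2546]
[[0.019, -0.011], [0.037, -0.023], [0.056, -0.035], [0.073, -0.048], [0.091, -0.061], [0.108, -0.075], [0.124, -0.089], [0.14, -0.104]] [-0.0099 -0.0199 -0.0298 -0.0398 -0.0497 -0.0597 -0.0696 -0.0796]
```

View pics/k.png

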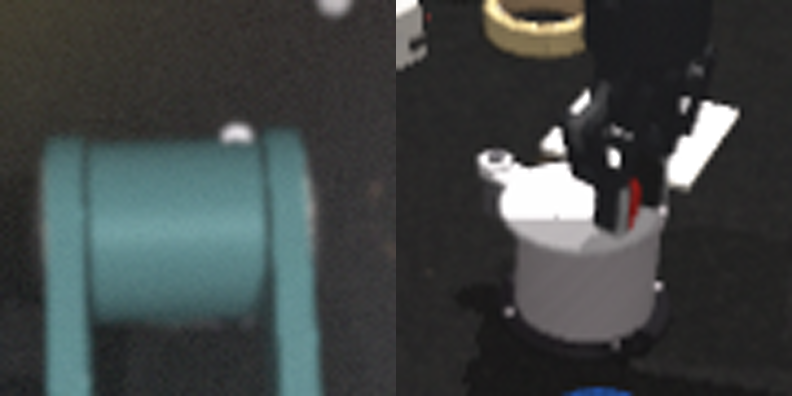

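Call:
play_rows(
  grip=[-0.2,-0.2,-0.2,-0.2,-0.2,-0.2,-0.2,-0.2],
  xyz=[
    [0.036,0.06,0],
    [0.077,0.117,0],
    [0.124,0.169,0],
    [0.176,0.216,0],
    [0.232,0.257,0],
    [0.292,0.293,0],
    [0.355,0.323,0],
    [0.421,0.346,0],
  ],
  dr=[
    [0,0,-0.032],
    [0,0,-0.064],
    [0,0,-0.096],
    [0,0,-0.127],
    [0,0,-0.159],
    [0,0,-0.191],
    [0,0,-0.223],
    [0,0,-0.255],
  ],
)

```text
clock: 4.85
tool_pos: [524.3, 100.4, 124.0]
tcp_rot: [0.602, 0.799, 0.001, 0.001]
wrist_force: [-1.3, 0.8, 0.3]
width: 0.399
grip_force: 0.7
```

Call:
play_rows(
  grip=[-0.2,-0.2,-0.2,-0.2,-0.2,-0.2,-0.2,-0.2],
  xyz=[
    [0.068,0.016,0],
    [0.137,0.026,0],
    [0.207,0.029,0],
    [0.277,0.024,0],
    [0.346,0.013,0],
    [0.414,-0.005,0],
    [0.479,-0.03,0],
    [0.542,-0.061,0],
  ],
  dr=[
    [0,0,-0.032],
    [0,0,-0.064],
    [0,0,-0.096],
    [0,0,-0.127],
    [0,0,-0.159],
    [0,0,-0.191],
    [0,0,-0.223],
    [0,0,-0.255],
  ],
)

```text
clock: 5.52
tool_pos: [605.8, 90.9, 124.1]
tcp_rot: [0.866, 0.501, 0.001, 0.0]
wrist_force: [-0.6, 1.0, 0.1]
width: 0.401
grip_force: 0.7
```

Call:
play_rows(
  grip=[-0.2,-0.2,-0.2,-0.2,-0.2,-0.2,-0.2,-0.2],
  xyz=[
    [0.019,-0.011,0],
    [0.037,-0.023,0],
    [0.056,-0.035,0],
    [0.073,-0.048,0],
    [0.091,-0.061,0],
    [0.108,-0.075,0],
    [0.124,-0.089,0],
    [0.14,-0.104,0],
  ],
  dr=[
    [0,0,-0.01],
    [0,0,-0.02],
    [0,0,-0.03],
    [0,0,-0.04],
    [0,0,-0.05],
    [0,0,-0.06],
    [0,0,-0.07],
    [0,0,-0.08],
  ],
)

```text
clock: 6.18
tool_pos: [626.4, 75.2, 124.1]
tcp_rot: [0.921, 0.39, 0.001, 0.0]
wrist_force: [-0.9, 1.8, -0.9]
width: 0.402
grip_force: 0.7
```

Run:
```python
from h import *
p,d=bot.snapshot('side')
cv2.imwrite('pics/o.png',cv2.resize(p[140:250,250:400,::-1],None,fx=4,fy=4,interpolation=2))
s=bot.observe();print(s['tool_pos'],s['joints'],s['wrist_force'])
```

```text
[626.697492    74.83173917 124.1018085 ] [7.84012403e-02 8.62020391e-02 1.69098897e+00 7.07847736e-05
 1.36212758e+00 8.51224428e-01] [-0.86855879 -0.17555816 -0.75856714]
```

View pics/o.png

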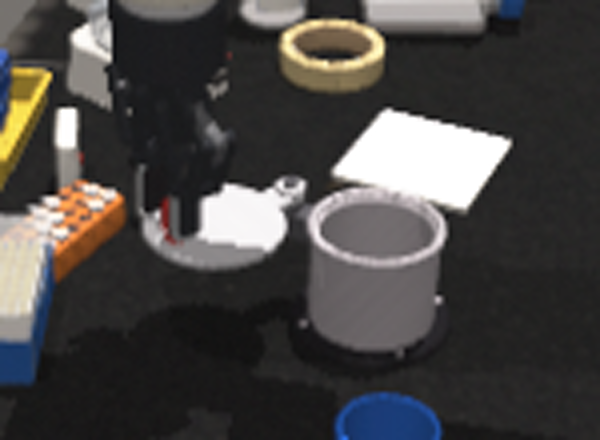

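Call:
play_rows(
  grip=[-0.2,-0.2,0.2,1,1,1,1,1],
  xyz=[
    [0,0,0.2],
    [0,0,0.4],
    [0,0,0.7],
    [0,0.2,1],
    [-0.3,0.5,1],
    [-0.6,0.5,1],
    [-0.9,0.5,1],
    [-0.9,0.5,1],
  ],
  dr=[
    [0,0,0],
    [0,0,0],
    [0,0,0],
    [0,0,0],
    [0,0,0],
    [0,0,0],
    [0,0,0],
    [0,0,0],
  ],
)

```text
clock: 6.9
tool_pos: [488.2, 151.1, 274.0]
tcp_rot: [0.92, 0.391, 0.001, 0.0]
wrist_force: [0.4, 0.0, 0.1]
width: 1.0
grip_force: 0.0
```

Call:
play_rows(
  grip=[1,1,1,1,1,1,1,1],
  xyz=[
    [-0.5,0,0],
    [-0.5,0,0],
    [-0.5,0,0],
    [-0.5,0,0],
    [-0.5,0,0],
    [-0.5,0,0],
    [-0.5,0,0],
    [-0.5,0,0],
  ],
  dr=[
    [0.14,-0.2,0],
    [0.14,-0.2,0],
    [0.14,-0.2,0],
    [0.14,-0.2,0],
    [0.14,-0.2,0],
    [0.14,-0.2,0],
    [0.14,-0.2,0],
    [0.14,-0.2,0],
  ],
)

```text
clock: 7.57
tool_pos: [432.4, 152.5, 270.4]
tcp_rot: [0.855, 0.363, 0.363, -0.08]
wrist_force: [-1.0, -0.5, -0.2]
width: 1.004
grip_force: 0.0
```

```bash
cat > k.py <<'E'
from h import *
from scipy.optimize import least_squares
D=[([-1.18278,.115989,1.441603,0,1.584032,-.03778],[278.8076,-614.723,256.309]),
([.0478529,-.295883,2.0448128,-.00012,1.392874,-1.035786],[460.2166,47.5373,122.599]),
([.0784012,.086202,1.690989,0,1.362128,.851224],[626.6975,74.8317,124.102])]
def fk(q,P):
    a1,d1,L2,L3,e,Lt,b=P
    Rz=lambda t:R.from_euler('z',t);Ry=lambda t:R.from_euler('y',t)
    r1=Rz(q[0]);r2=r1*Ry(q[1]);r3=r2*Ry(q[2]);r4=r3*Rz(q[3]);r5=r4*Ry(q[4]);r6=r5*Rz(q[5])
    p=r1.apply([a1,b,d1])+r2.apply([0,0,L2])+r3.apply([e,0,L3])+r5.apply([0,0,Lt])
    return p,r6
def ik(p,r,q0,P):
    lo=np.array([-2.83,-.83,.07,-1.14,.01,-2.97]);hi=np.array([2.83,2.19,2.5,4.28,3,2.97])
    f=lambda q:np.r_[(fk(q,P)[0]-p)/100,(fk(q,P)[1]*r.inv()).as_rotvec()]
    s=least_squares(f,np.clip(q0,lo+.001,hi-.001),bounds=(lo,hi));return s.x,np.abs(s.fun).max()
E
python3 - <<'E'
from k import *
s=bot.observe();print(s['tool_pos'],s['tcp_rot'],s['joints'])
D=D+[(s['joints'],s['tool_pos'])]
f=lambda P:np.concatenate([fk(q,P)[0]-p for q,p in D])
r=least_squares(f,[0,300,400,350,0,200,25]);P=r.x;print(P.round(1),np.abs(r.fun).max());np.save('P.npy',P)
# orientation offset
for q,p in D[-1:]: print((fk(q,P)[1].inv()*R.from_quat(s['tcp_rot'])).as_rotvec())
E
```

```text
[432.41929599 152.46838379 270.40334611] [ 0.85470002  0.36279496  0.3626675  -0.07962394] [ 0.07465941 -0.82973436  2.24737279  0.41620663  1.07812692  0.76741088]
[ -0.  137.6 459.7 620.3  81.4 264.7  25.5] 0.012932579053909876
[-2.46629547e-16  2.46629547e-16  1.57079633e+00]
```

```bash
cat > plan.py <<'E'
from k import *
P=np.load('P.npy')
J=np.array([484.8,15.7]);C=np.array([444.3,212.5]);G=40
lo=np.array([-2.83,-.83,.07,-1.14,.01,-2.97]);hi=np.array([2.83,2.19,2.5,4.28,3,2.97])
off=R.from_euler('z',np.pi/2)
def u(a): return np.array([np.cos(a),np.sin(a),0])
def Rg(h,t,s):
    z=np.sin(t)*u(h)-np.array([0,0,np.cos(t)]);y=s*np.cross(u(h),[0,0,1]);return R.from_matrix(np.c_[np.cross(y,z),y,z])
def solve(p,r,q0):  # p = grasp point
    tcp=p-6*r.apply([0,0,1]);return ik(tcp,r*off.inv(),q0,P)
def pour(h,t,s,m,th,zl=112,back=12):
    ax=np.cross([0,0,1],u(m));T=R.from_rotvec(th*ax);lip=np.r_[J-back*u(m)[:2],zl]
    # grasp point in cup frame at height G; lip at (29 along m,66)
    g=lip+T.apply(np.array([0,0,G])-(29*u(m)+[0,0,66]));return g,T*Rg(h,t,s)
def pts(g,r):
    B=[[x,y,-z] for x in(-43,43) for y in(-43,43) for z in(54,140)];F=[[x,y,z] for x in(-11,11) for y in(-52,52) for z in(19,-54)]
    return g+r.apply(B),g+r.apply(F)
E
cat > s.py <<'E'
from plan import *
from itertools import product
q0=np.array([.4,-.3,2,0,1.4,1.]);res=[]
d=np.radians
for h,t,s in product(range(-180,180,30),(30,45,60),(1,-1)):
    g=np.r_[C,G];r=Rg(d(h),d(t),s);best=None
    for j4 in (0,1.5,3):
      for j6 in (-1.5,1.5):
        q,e=solve(g,r,[.4,-.3,2,j4,1.4,j6])
        if e<.01:
            B,F=pts(g,r)
            if min(B[:,2].min(),F[:,2].min())<12: continue
            g2=g+[0,0,110];qa,e=solve(g2,r,q)
            if e>.01 or np.abs(qa-q).max()>1:continue
            for b in range(-135,181,45):
                m=d(h+b);qq=qa;ok=True;mar=min(np.minimum(q-lo,hi-q).min(),np.minimum(qa-lo,hi-qa).min());mz=999;step=0
                for th in np.radians([0,30,60,90,115]):
                    gp,rp=pour(d(h),d(t),s,m,th);qn,e=solve(gp,rp,qq)
                    if e>.01: ok=False;break
                    step=max(step,np.abs(qn-qq).max());qq=qn;mar=min(mar,np.minimum(qq-lo,hi-qq).min())
                    B,F=pts(gp,rp);mz=min(mz,B[:,2].min(),F[:,2].min())
                if ok: res.append((mar,mz,step,h,t,s,b,j4,j6))
res=[x for x in res if x[1]>70]
res.sort(key=lambda x:-min(x[0],.3)-min(x[1],105)/60+.3*x[2])
for x in res[:15]:print(np.round(x,2).tolist())
E
time timeout 500 python3 s.py
```

```text
real	1m13.782s
user	1m14.282s
sys	0m0.037s
```

```bash
sed -i 's/^res=\[x for.*/print(len(res))/; s/(30,45,60)/(0,20,40,60,75)/; s/pour(d(h),d(t),s,m,th)/pour(d(h),d(t),s,m,th,125)/; s/(0,1.5,3)/(0,3.1)/' s.py; time timeout 570 python3 s.py
```

```text
932
[0.51, 78.25, 0.35, -120.0, 60.0, -1.0, 45.0, 0.0, 1.5]
[0.51, 78.25, 0.35, -120.0, 60.0, -1.0, 45.0, 0.0, -1.5]
[0.72, 78.25, 0.35, -150.0, 60.0, -1.0, 45.0, 0.0, -1.5]
[0.72, 78.25, 0.35, -150.0, 60.0, -1.0, 45.0, 0.0, 1.5]
[0.54, 78.25, 0.38, 120.0, 60.0, 1.0, -45.0, 3.1, 1.5]
[0.54, 78.25, 0.38, 120.0, 60.0, 1.0, -45.0, 0.0, -1.5]
[0.54, 78.25, 0.38, 120.0, 60.0, 1.0, -45.0, 3.1, -1.5]
[0.54, 78.25, 0.38, 120.0, 60.0, 1.0, -45.0, 0.0, 1.5]
[0.39, 77.38, 0.37, -90.0, 20.0, -1.0, 45.0, 0.0, 1.5]
[0.39, 77.38, 0.37, -90.0, 20.0, -1.0, 45.0, 0.0, -1.5]
[0.49, 78.25, 0.42, -180.0, 60.0, -1.0, 45.0, 3.1, 1.5]
[0.49, 78.25, 0.42, -180.0, 60.0, -1.0, 45.0, 0.0, 1.5]
[0.66, 77.37, 0.38, -120.0, 40.0, -1.0, 45.0, 0.0, -1.5]
[0.66, 77.37, 0.38, -120.0, 40.0, -1.0, 45.0, 0.0, 1.5]
[0.61, 77.37, 0.38, -150.0, 40.0, -1.0, 45.0, 0.0, 1.5]
real	1m18.172s
user	1m18.320s
sys	0m0.065s
```

```bash
sed -i 's/range(-135,181,45)/(0,-20,20)/; s/(0,20,40,60,75)/(30,45,60)/;s/\[:15\]/[:22]/' s.py; time timeout 570 python3 s.py
```

```text
235
[0.38, 79.97, 0.42, -150.0, 60.0, -1.0, 20.0, 0.0, 1.5]
[0.38, 79.97, 0.42, -150.0, 60.0, -1.0, 20.0, 0.0, -1.5]
[0.5, 79.97, 0.43, -120.0, 60.0, -1.0, 20.0, 0.0, -1.5]
[0.5, 79.97, 0.43, -120.0, 60.0, -1.0, 20.0, 0.0, 1.5]
[0.29, 79.97, 0.43, 120.0, 60.0, 1.0, -20.0, 3.1, 1.5]
[0.29, 79.97, 0.43, 120.0, 60.0, 1.0, -20.0, 0.0, 1.5]
[0.29, 79.97, 0.43, 120.0, 60.0, 1.0, -20.0, 3.1, -1.5]
[0.29, 79.97, 0.43, 120.0, 60.0, 1.0, -20.0, 0.0, -1.5]
[0.28, 79.97, 0.44, 90.0, 60.0, 1.0, -20.0, 0.0, 1.5]
[0.28, 79.97, 0.44, 90.0, 60.0, 1.0, -20.0, 3.1, 1.5]
[0.28, 79.97, 0.44, 90.0, 60.0, 1.0, -20.0, 0.0, -1.5]
[0.28, 79.97, 0.44, 90.0, 60.0, 1.0, -20.0, 3.1, -1.5]
[0.27, 79.97, 0.43, -90.0, 60.0, -1.0, 20.0, 0.0, 1.5]
[0.27, 79.97, 0.43, -90.0, 60.0, -1.0, 20.0, 0.0, -1.5]
[0.3, 79.97, 0.52, -120.0, 60.0, -1.0, 0.0, 0.0, 1.5]
[0.3, 79.97, 0.52, -120.0, 60.0, -1.0, 0.0, 0.0, -1.5]
[0.54, 77.79, 0.44, -120.0, 45.0, -1.0, 20.0, 0.0, 1.5]
[0.54, 77.79, 0.44, -120.0, 45.0, -1.0, 20.0, 0.0, -1.5]
[0.44, 77.79, 0.44, -90.0, 45.0, -1.0, 20.0, 0.0, -1.5]
[0.44, 77.79, 0.44, -90.0, 45.0, -1.0, 20.0, 0.0, 1.5]
[0.3, 77.79, 0.47, 90.0, 45.0, 1.0, -20.0, 0.0, 1.5]
[0.3, 77.79, 0.47, 90.0, 45.0, 1.0, -20.0, 0.0, -1.5]
real	0m23.325s
user	0m23.546s
sys	0m0.126s
```

```bash
cat > w.py <<'E'
from plan import *
d=np.radians
H,T,S=d(-120),d(45),-1
M=d(-100)
G0=np.r_[C,G]
def leg(tag,p0,r0,p1,r1,q,n=6):
    "tcp poses; checks path, prints move in tool units"
    rv=(r1*r0.inv()).as_rotvec();mg=9;z=999;mx=0
    for k in range(1,n+1):
        f=k/n;r=R.from_rotvec(rv*f)*r0;p=p0+(p1-p0)*f
        qn,e=ik(p,r*off.inv(),q,P);mx=max(mx,np.abs(qn-q).max());q=qn
        mg=min(mg,np.minimum(q-lo,hi-q).min())
        B,F=pts(p+6*r.apply([0,0,1]),r);z=min(z,B[:,2].min(),F[:,2].min())
        if e>.01: print('UNREACHED',tag,f,e)
    print(tag,'xyz',((p1-p0)/150).round(3).tolist(),'dr',(rv/np.pi).round(3).tolist(),'deg %.0f'%np.degrees(np.linalg.norm(rv)),'margin %.2f step %.2f minz %.0f'%(mg,mx,z),'q',q.round(2).tolist())
    return q
tcp=lambda g,r:g-6*r.apply([0,0,1])
E
python3 - <<'E'
from w import *
s=bot.observe();p=s['tool_pos'];r=R.from_quat(s['tcp_rot']);q=s['joints']
r=R.from_rotvec([0,0,0])*r
rg=Rg(H,T,S)
rm=R.from_rotvec((rg*r.inv()).as_rotvec()/2)*r
W=[('turn1',p+[30,40,30],rm),('turn2',tcp(G0+[0,0,170],rg),rg),('down1',tcp(G0+[0,0,80],rg),rg),('down2',tcp(G0,rg),rg),('lift',tcp(G0+[0,0,140],rg),rg)]
for th in (0,20,40,60,70): 
    g,rp=pour(H,T,S,M,d(th),zl=200 if th<30 else 165,back=15 if th>30 else 29);W.append((f'p{th}',tcp(g,rp),rp))
for th in (70,90,105,120,135):
    g,rp=pour(H,T,S,M,d(th),zl=120,back=15);W.append((f'p{th}',tcp(g,rp),rp))
for t,p1,r1 in W: q=leg(t,p,r,p1,r1,q);p,r=p1,r1
Tl=np.array([477.7,-215.1])
for z in(140,8): g=np.r_[Tl,G+z];q=leg(f'tile{z}',p,r,tcp(g,rg),rg,q,10);p,r=tcp(g,rg),rg
E
```

```text
turn1 xyz [0.2, 0.267, 0.2] dr [-0.181, 0.165, 0.022] deg 44 margin 0.09 step 0.13 minz 242 q [0.41, -0.3, 1.76, -0.12, 1.64, 1.04]
turn2 xyz [-0.107, 0.158, -0.574] dr [-0.181, 0.165, 0.022] deg 44 margin 0.60 step 0.08 minz 189 q [0.57, 0.14, 1.61, -0.38, 2.08, 1.03]
down1 xyz [0.0, 0.0, -0.6] dr [0.0, 0.0, 0.0] deg 0 margin 0.76 step 0.02 minz 99 q [0.57, 0.21, 1.68, -0.36, 1.95, 1.09]
down2 xyz [0.0, 0.0, -0.533] dr [0.0, 0.0, 0.0] deg 0 margin 0.78 step 0.02 minz 19 q [0.57, 0.3, 1.72, -0.34, 1.83, 1.13]
lift xyz [0.0, 0.0, 0.933] dr [0.0, 0.0, 0.0] deg 0 margin 0.77 step 0.04 minz 42 q [0.57, 0.16, 1.64, -0.37, 2.04, 1.05]
p0 xyz [0.337, -0.931, -0.04] dr [0.0, 0.0, 0.0] deg 0 margin 0.63 step 0.04 minz 153 q [0.34, 0.12, 1.7, -0.51, 1.93, 0.84]
p20 xyz [0.006, 0.036, 0.084] dr [0.109, -0.019, -0.0] deg 20 margin 0.67 step 0.04 minz 153 q [0.24, 0.0, 1.71, -0.26, 1.82, 0.71]
p40 xyz [-0.015, -0.087, -0.142] dr [0.109, -0.019, -0.0] deg 20 margin 0.70 step 0.05 minz 133 q [0.08, -0.08, 1.8, 0.01, 1.68, 0.52]
p60 xyz [-0.005, -0.026, 0.088] dr [0.109, -0.019, -0.0] deg 20 margin 
[... 423 characters left out ...]
0.05, 1.93, 0.74, 1.69, -0.07]
p105 xyz [-0.011, -0.061, 0.03] dr [0.082, -0.014, 0.0] deg 15 margin 0.55 step 0.03 minz 113 q [-0.4, 0.02, 1.95, 0.92, 1.79, -0.22]
p120 xyz [-0.012, -0.067, 0.013] dr [0.082, -0.014, -0.0] deg 15 margin 0.54 step 0.03 minz 117 q [-0.46, 0.12, 1.96, 1.09, 1.9, -0.35]
p135 xyz [-0.012, -0.068, -0.005] dr [0.082, -0.014, 0.0] deg 15 margin 0.53 step 0.03 minz 103 q [-0.49, 0.24, 1.97, 1.24, 2.03, -0.46]
tile140 xyz [-0.051, -1.559, 0.17] dr [-0.739, 0.13, -0.0] deg 135 margin 0.42 step 0.21 minz 118 q [-0.13, -0.02, 1.83, -0.72, 1.67, 0.45]
tile8 xyz [0.0, 0.0, -0.88] dr [0.0, 0.0, 0.0] deg 0 margin 0.43 step 0.02 minz 27 q [-0.13, 0.13, 1.91, -0.71, 1.49, 0.6]
```

Call:
play_rows(
  grip=[1,1,1,1,1,1,1,1],
  xyz=[
    [0.2,0.267,0.2],
    [0.2,0.267,0.2],
    [0.2,0.267,0.2],
    [0.2,0.267,0.2],
    [0.2,0.267,0.2],
    [0.2,0.267,0.2],
    [0.2,0.267,0.2],
    [0.2,0.267,0.2],
  ],
  dr=[
    [-0.181,0.165,0.022],
    [-0.181,0.165,0.022],
    [-0.181,0.165,0.022],
    [-0.181,0.165,0.022],
    [-0.181,0.165,0.022],
    [-0.181,0.165,0.022],
    [-0.181,0.165,0.022],
    [-0.181,0.165,0.022],
  ],
)

```text
clock: 8.23
tool_pos: [462.4, 194.2, 304.4]
tcp_rot: [0.893, 0.446, 0.013, 0.061]
wrist_force: [1.0, -0.2, 0.4]
width: 1.002
grip_force: 0.0
```

Call:
play_rows(
  grip=[1,1,1,1,1,1,1,1],
  xyz=[
    [0,0.1,-0.2],
    [0,0.1,-0.3],
    [0,0.1,-0.4],
    [0,0.1,-0.4],
    [0,0.1,-0.4],
    [0,0.1,-0.4],
    [0,0.1,-0.4],
    [0,0.1,-0.4],
  ],
  dr=[
    [-0.181,0.165,0.022],
    [-0.181,0.165,0.022],
    [-0.181,0.165,0.022],
    [-0.181,0.165,0.022],
    [-0.181,0.165,0.022],
    [-0.181,0.165,0.022],
    [-0.181,0.165,0.022],
    [-0.181,0.165,0.022],
  ],
)

```text
clock: 8.9
tool_pos: [462.1, 208.8, 242.4]
tcp_rot: [0.8, 0.462, -0.333, 0.19]
wrist_force: [-0.3, -0.2, -1.0]
width: 1.001
grip_force: 0.0
```

```bash
cat > to.py <<'E'
from w import *
def cur():
    s=bot.observe();return s['tool_pos'],R.from_quat(s['tcp_rot']),s['joints']
E
python3 - <<'E'
from to import *
p,r,q=cur();rg=Rg(H,T,S);print(p,(rg*r.inv()).as_rotvec())
for t,g in(('a',G0+[0,0,100]),('b',G0)):
    q=leg(t,p,r,tcp(g,rg),rg,q);p,r=tcp(g,rg),rg
E
```

```text
[462.05052998 208.82162261 242.41791824] [-0.00153447 -0.00425399  0.00087846]
a xyz [-0.104, 0.049, -0.655] dr [-0.0, -0.001, 0.0] deg 0 margin 0.74 step 0.02 minz 119 q [0.57, 0.19, 1.67, -0.36, 1.98, 1.07]
b xyz [0.0, 0.0, -0.667] dr [0.0, 0.0, 0.0] deg 0 margin 0.78 step 0.03 minz 19 q [0.57, 0.3, 1.72, -0.34, 1.83, 1.13]
```

Call:
play_rows(
  grip=[1,1,1,1,1,1,1],
  xyz=[
    [-0.115,0.03,-0.2],
    [-0.115,0.03,-0.35],
    [-0.115,0.03,-0.5],
    [-0.115,0.03,-0.6],
    [-0.115,0.03,-0.68],
    [-0.115,0.03,-0.68],
    [-0.115,0.03,-0.68],
  ],
  dr=[
    [0,-0.001,0],
    [0,-0.001,0],
    [0,-0.001,0],
    [0,-0.001,0],
    [0,-0.001,0],
    [0,-0.001,0],
    [0,-0.001,0],
  ],
)

```text
clock: 9.48
tool_pos: [444.8, 213.1, 141.4]
tcp_rot: [0.8, 0.462, -0.331, 0.19]
wrist_force: [-0.5, 0.4, 0.3]
width: 1.002
grip_force: 0.0
```

Run:
```python
from to import *
p,r,q=cur();print(p);rg=Rg(H,T,S)
a,_=bot.snapshot('side');b,_=bot.snapshot('top')
cv2.imwrite('pics/g.png',np.hstack([cv2.resize(a[170:320,270:420,::-1],(390,390),interpolation=2),cv2.resize(b[150:270,210:330,::-1],(390,390),interpolation=2)]))
g=G0+5*rg.apply([0,0,1]);leg('b',p,r,tcp(g,rg),rg,q)
```

```text
[444.79265314 213.06611798 141.39515626]
b xyz [-0.001, 0.0, -0.671] dr [-0.001, -0.0, 0.0] deg 0 margin 0.77 step 0.03 minz 15 q [0.57, 0.3, 1.73, -0.34, 1.82, 1.13]
```

View pics/g.png

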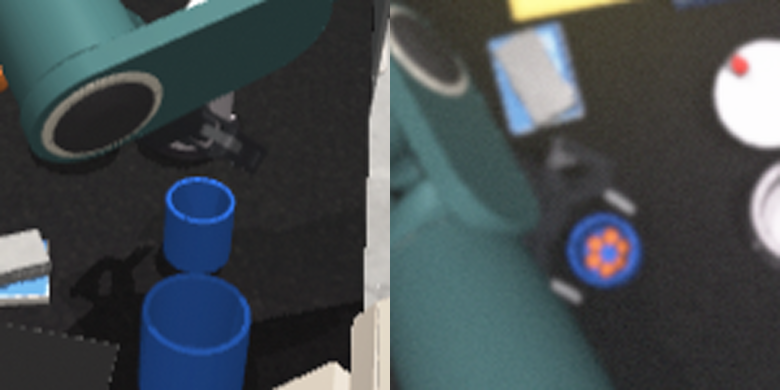

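Call:
play_rows(
  grip=[1,1,1,1,1,1,1,1],
  xyz=[
    [0,0,-0.12],
    [0,0,-0.24],
    [0,0,-0.36],
    [0,0,-0.48],
    [0,0,-0.58],
    [0,0,-0.65],
    [0,0,-0.67],
    [0,0,-0.67],
  ],
  dr=[
    [0,0,0],
    [0,0,0],
    [0,0,0],
    [0,0,0],
    [0,0,0],
    [0,0,0],
    [0,0,0],
    [0,0,0],
  ],
)

```text
clock: 10.25
tool_pos: [444.6, 213.2, 39.9]
tcp_rot: [0.8, 0.462, -0.332, 0.19]
wrist_force: [-0.3, -0.7, -0.1]
width: 0.996
grip_force: 0.0
```

Call:
play_rows(
  grip=[-0.2,-0.2,-0.2,-0.2,-0.2,-0.2,-0.2,-0.2],
  xyz=[
    [0,0,0],
    [0,0,0],
    [0,0,0],
    [0,0,0],
    [0,0,0],
    [0,0,0],
    [0,0,0],
    [0,0,0],
  ],
  dr=[
    [0,0,0],
    [0,0,0],
    [0,0,0],
    [0,0,0],
    [0,0,0],
    [0,0,0],
    [0,0,0],
    [0,0,0],
  ],
)

```text
clock: 10.92
tool_pos: [445.2, 213.6, 41.3]
tcp_rot: [0.8, 0.462, -0.331, 0.19]
wrist_force: [2.1, 3.2, 6.8]
width: 0.748
grip_force: 66.5
```

Call:
play_rows(
  grip=[-0.2,-0.2,-0.2,-0.2,-0.2,-0.2,-0.2,-0.2],
  xyz=[
    [0,0,0.06],
    [0,0,0.18],
    [0,0,0.32],
    [0,0,0.48],
    [0,0,0.64],
    [0,0,0.8],
    [0,0,0.92],
    [0,0,0.98],
  ],
  dr=[
    [0,0,0],
    [0,0,0],
    [0,0,0],
    [0,0,0],
    [0,0,0],
    [0,0,0],
    [0,0,0],
    [0,0,0],
  ],
)

```text
clock: 11.58
tool_pos: [444.8, 213.4, 190.1]
tcp_rot: [0.801, 0.462, -0.33, 0.19]
wrist_force: [-0.4, -0.4, -0.8]
width: 0.746
grip_force: 66.0
```

Run:
```python
from to import *
p,r,q=cur();rg=Rg(H,T,S);print(p,r.as_quat())
s=bot.observe();print(s['width'],s['grip_force'])
a,_=bot.snapshot('side');b,d=bot.snapshot('top')
cv2.imwrite('pics/l.png',np.hstack([cv2.resize(a[120:280,270:430,::-1],(390,390),interpolation=2),cv2.resize(b[150:270,210:330,::-1],(390,390),interpolation=2)]))
for c in('top',):
  for x in bot.search_frame(c,'cup')[:3]:
    X,Y=map(int,x['point']);print(x['confidence'],x['point'],world(c,x['point'],[d[Y,X]])[0])
```

```text
[444.80807256 213.37036251 190.10831268] [ 0.80069269  0.4622584  -0.33038864  0.18987293]
0.7460102830532566 65.95985118379758
0.54 [267.0, 226.5] [437.39993685 223.88008599 170.48316089]
```

View pics/l.png

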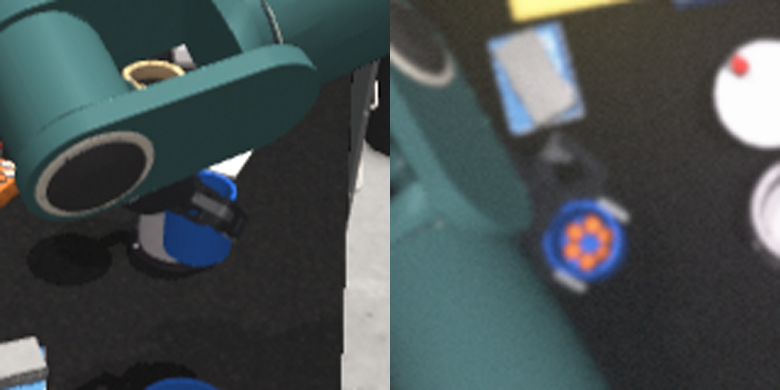

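```bash
cat >> to.py <<'E'
rg=Rg(H,T,S);c0=np.array([.9,1.1,41.3])
def pose(th,zl,back):
    ax=np.cross([0,0,1],u(M));t=R.from_rotvec(d(th)*ax);lip=np.r_[J-back*u(M)[:2],zl]
    return lip+t.apply(c0-(29*u(M)+[0,0,66])),t*rg
def run(Wp):
    p,r,q=cur();print(p.round(1))
    for t,p1,r1 in Wp: q=leg(t,p,r,p1,r1,q);p,r=p1,r1
E
python3 - <<'E'
from to import *
run([(str(x),*pose(*x)) for x in [(0,205,29),(30,190,22),(60,165,15),(75,140,15),(75,120,15),(90,118,15),(105,118,15),(120,118,15),(135,118,15)]])
E
```

```text
[444.5 213.2 187.1]
(0, 205, 29) xyz [0.342, -0.928, -0.045] dr [-0.001, -0.001, 0.0] deg 0 margin 0.63 step 0.04 minz 155 q [0.34, 0.11, 1.7, -0.51, 1.93, 0.83]
(30, 190, 22) xyz [0.002, 0.009, 0.023] dr [0.164, -0.029, 0.0] deg 30 margin 0.69 step 0.07 minz 148 q [0.17, -0.05, 1.75, -0.13, 1.75, 0.62]
(60, 165, 15) xyz [-0.01, -0.059, -0.033] dr [0.164, -0.029, -0.0] deg 30 margin 0.66 step 0.08 minz 138 q [-0.08, -0.13, 1.84, 0.31, 1.65, 0.3]
(75, 140, 15) xyz [-0.006, -0.032, -0.107] dr [0.082, -0.014, 0.0] deg 15 margin 0.60 step 0.04 minz 120 q [-0.2, -0.11, 1.9, 0.53, 1.64, 0.12]
(75, 120, 15) xyz [0.0, 0.0, -0.133] dr [0.0, 0.0, 0.0] deg 0 margin 0.59 step 0.01 minz 100 q [-0.2, -0.09, 1.91, 0.53, 1.61, 0.1]
(90, 118, 15) xyz [-0.008, -0.046, 0.036] dr [0.082, -0.014, -0.0] deg 15 margin 0.56 step 0.04 minz 101 q [-0.31, -0.05, 1.94, 0.74, 1.68, -0.07]
(105, 118, 15) xyz [-0.01, -0.057, 0.036] dr [0.082, -0.014, 0.0] deg 15 margin 0.54 step 0.03 minz 108 q [-0.4, 0.02, 1.96, 0.92, 1.78, -0.22]
(120, 118, 15) xyz [-0.011, -0.064, 0.02] dr [0.082, -0.014, -0.0] deg 15 margin 0.53 step 0.03 minz 115 q [-0.46, 0.12, 1.97, 1.09, 1.9, -0.35]
(135, 118, 15) xyz [-0.012, -0.067, 0.002] dr [0.082, -0.014, 0.0] deg 15 margin 0.53 step 0.03 minz 101 q [-0.48, 0.24, 1.97, 1.24, 2.03, -0.46]
```

Call:
play_rows(
  grip=[-0.2,-0.2,-0.2,-0.2,-0.2,-0.2,-0.2,-0.2],
  xyz=[
    [0.02,-0.05,0],
    [0.06,-0.16,0],
    [0.11,-0.3,-0.01],
    [0.17,-0.46,-0.02],
    [0.23,-0.62,-0.03],
    [0.28,-0.77,-0.045],
    [0.32,-0.88,-0.045],
    [0.342,-0.928,-0.045],
  ],
  dr=[
    [0,0,0],
    [0,0,0],
    [0,0,0],
    [0,0,0],
    [0,0,0],
    [0,0,0],
    [0,0,0],
    [0,0,0],
  ],
)

```text
clock: 12.4
tool_pos: [495.9, 71.6, 178.9]
tcp_rot: [0.8, 0.462, -0.333, 0.19]
wrist_force: [-1.0, -0.7, -1.5]
width: 0.747
grip_force: 66.0
```

Call:
play_rows(
  grip=[-0.2,-0.2,-0.2,-0.2,-0.2,-0.2,-0.2,-0.2],
  xyz=[
    [0,0,0],
    [0,0,0.01],
    [0.001,0.004,0.014],
    [0.002,0.006,0.018],
    [0.002,0.009,0.023],
    [0.001,0,0.02],
    [-0.002,-0.015,0.01],
    [-0.003,-0.02,0.01],
  ],
  dr=[
    [0.02,-0.004,0],
    [0.055,-0.01,0],
    [0.09,-0.016,0],
    [0.125,-0.022,0],
    [0.16,-0.028,0],
    [0.195,-0.034,0],
    [0.22,-0.039,0],
    [0.24,-0.042,0],
  ],
)

```text
clock: 13.07
tool_pos: [495.1, 70.5, 181.2]
tcp_rot: [0.833, 0.539, -0.085, -0.09]
wrist_force: [-0.1, 0.2, -1.5]
width: 0.744
grip_force: 66.1
```

Run:
```python
from to import *
s=bot.observe();print(s['width'],s['grip_force'],s['wrist_force'])
run([(str(x),*pose(*x)) for x in [(75,145,15),(75,120,15)]])
```

```text
0.7443572571039186 66.08368611101469 [-0.12665571  0.17285969 -1.52494903]
[495.1  70.5 181.2]
(75, 145, 15) xyz [-0.01, -0.06, -0.089] dr [0.169, -0.031, -0.001] deg 31 margin 0.61 step 0.08 minz 125 q [-0.2, -0.11, 1.89, 0.53, 1.65, 0.12]
(75, 120, 15) xyz [0.0, 0.0, -0.167] dr [0.0, 0.0, 0.0] deg 0 margin 0.59 step 0.01 minz 100 q [-0.2, -0.09, 1.91, 0.53, 1.61, 0.1]
```

Call:
play_rows(
  grip=[-0.2,-0.2,-0.2,-0.2,-0.2,-0.2,-0.2,-0.2],
  xyz=[
    [-0.002,-0.01,0],
    [-0.004,-0.025,-0.02],
    [-0.007,-0.04,-0.04],
    [-0.009,-0.05,-0.065],
    [-0.01,-0.06,-0.09],
    [-0.01,-0.06,-0.14],
    [-0.01,-0.06,-0.2],
    [-0.01,-0.06,-0.25],
  ],
  dr=[
    [0.025,-0.005,0],
    [0.06,-0.011,0],
    [0.095,-0.017,0],
    [0.13,-0.023,0],
    [0.155,-0.028,-0.001],
    [0.169,-0.031,-0.001],
    [0.169,-0.031,-0.001],
    [0.169,-0.031,-0.001],
  ],
)

```text
clock: 13.73
tool_pos: [493.5, 61.6, 142.6]
tcp_rot: [0.786, 0.544, 0.097, -0.278]
wrist_force: [-0.4, 0.0, -0.6]
width: 0.746
grip_force: 66.0
```

Run:
```python
from to import *
a,_=bot.snapshot('side');b,dd=bot.snapshot('top')
cv2.imwrite('pics/q.png',np.hstack([cv2.resize(a[110:250,260:400,::-1],(390,390),interpolation=2),cv2.resize(b[160:260,280:380,::-1],(390,390),interpolation=2)]))
run([(str(x),*pose(*x)) for x in [(75,119,15),(90,119,15),(105,119,15),(120,119,15)]])
```

```text
[493.3  62.3 142.6]
(75, 119, 15) xyz [0.002, -0.005, -0.005] dr [0.001, -0.001, 0.0] deg 0 margin 0.59 step 0.00 minz 99 q [-0.2, -0.09, 1.91, 0.53, 1.61, 0.1]
(90, 119, 15) xyz [-0.008, -0.046, 0.049] dr [0.082, -0.014, -0.0] deg 15 margin 0.56 step 0.04 minz 100 q [-0.31, -0.05, 1.94, 0.74, 1.68, -0.07]
(105, 119, 15) xyz [-0.01, -0.057, 0.036] dr [0.082, -0.014, 0.0] deg 15 margin 0.54 step 0.03 minz 109 q [-0.4, 0.02, 1.96, 0.92, 1.78, -0.22]
(120, 119, 15) xyz [-0.011, -0.064, 0.02] dr [0.082, -0.014, -0.0] deg 15 margin 0.53 step 0.03 minz 116 q [-0.46, 0.12, 1.97, 1.09, 1.9, -0.35]
```

View pics/q.png

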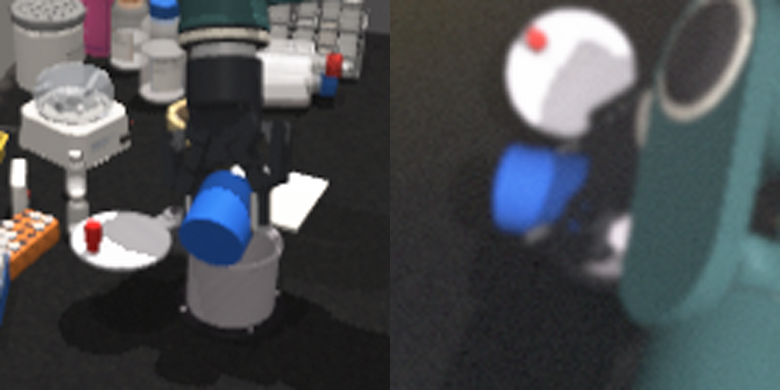

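Call:
play_rows(
  grip=[-0.2,-0.2,-0.2,-0.2,-0.2,-0.2,-0.2,-0.2],
  xyz=[
    [-0.001,-0.012,0.01],
    [-0.003,-0.025,0.021],
    [-0.005,-0.038,0.033],
    [-0.006,-0.051,0.044],
    [-0.008,-0.065,0.054],
    [-0.011,-0.08,0.063],
    [-0.013,-0.094,0.072],
    [-0.016,-0.108,0.08],
  ],
  dr=[
    [0.02,-0.004,0],
    [0.041,-0.007,0],
    [0.062,-0.011,0],
    [0.083,-0.015,0],
    [0.103,-0.018,0],
    [0.124,-0.022,0],
    [0.145,-0.026,0],
    [0.165,-0.029,0],
  ],
)

```text
clock: 14.5
tool_pos: [491.7, 46.1, 156.8]
tcp_rot: [0.682, 0.514, 0.27, -0.445]
wrist_force: [0.6, 0.2, -1.7]
width: 0.751
grip_force: 67.0
```

Call:
play_rows(
  grip=[-0.2,-0.2,-0.2,-0.2,-0.2,-0.2,-0.2,-0.2],
  xyz=[
    [-0.002,-0.011,0.004],
    [-0.004,-0.021,0.007],
    [-0.006,-0.032,0.01],
    [-0.008,-0.043,0.013],
    [-0.009,-0.054,0.016],
    [-0.011,-0.064,0.02],
    [-0.011,-0.064,0.02],
    [-0.011,-0.064,0.02],
  ],
  dr=[
    [0.014,-0.002,0],
    [0.028,-0.005,0],
    [0.041,-0.007,0],
    [0.055,-0.009,0],
    [0.069,-0.012,0],
    [0.082,-0.014,0],
    [0.082,-0.014,0],
    [0.082,-0.014,0],
  ],
)

```text
clock: 15.17
tool_pos: [490.0, 36.5, 159.1]
tcp_rot: [0.614, 0.484, 0.347, -0.517]
wrist_force: [-0.3, -0.1, -0.4]
width: 0.747
grip_force: 67.1
```

Run:
```python
from to import *
a,_=bot.snapshot('side')
hs=cv2.cvtColor(a,cv2.COLOR_RGB2HSV);m=(hs[...,0]>5)&(hs[...,0]<18)&(hs[...,1]>170)&(hs[...,2]>120);m[:,:300]=0
ys,xs=np.nonzero(m);print(len(xs),list(zip(xs,ys))[:20])
for i in range(6):
    print([(round(x['confidence'],2),x['point']) for x in bot.search_frame('side',f'ball{i}_center')[:2]]) if i<1 else 0
run([(str(x),*pose(*x)) for x in [(120,119,15),(130,119,15)]])
```

```text
36 [(np.int64(306), np.int64(103)), (np.int64(307), np.int64(103)), (np.int64(308), np.int64(103)), (np.int64(303), np.int64(104)), (np.int64(304), np.int64(104)), (np.int64(305), np.int64(104)), (np.int64(306), np.int64(104)), (np.int64(307), np.int64(104)), (np.int64(308), np.int64(104)), (np.int64(309), np.int64(104)), (np.int64(310), np.int64(104)), (np.int64(302), np.int64(105)), (np.int64(303), np.int64(105)), (np.int64(304), np.int64(105)), (np.int64(305), np.int64(105)), (np.int64(306), np.int64(105)), (np.int64(307), np.int64(105)), (np.int64(308), np.int64(105)), (np.int64(309), np.int64(105)), (np.int64(310), np.int64(105))]
[]
[490.   36.5 159.6]
(120, 119, 15) xyz [-0.006, 0.0, -0.014] dr [0.001, -0.0, -0.0] deg 0 margin 0.53 step 0.00 minz 116 q [-0.46, 0.12, 1.97, 1.09, 1.9, -0.35]
(130, 119, 15) xyz [-0.008, -0.045, 0.003] dr [0.055, -0.01, 0.0] deg 10 margin 0.53 step 0.02 minz 108 q [-0.48, 0.2, 1.97, 1.19, 1.98, -0.43]
```

Call:
play_rows(
  grip=[-0.2,-0.2,-0.2,-0.2,-0.2,-0.2,-0.2,-0.2],
  xyz=[
    [-0.004,-0.02,0],
    [-0.008,-0.045,0.003],
    [-0.008,-0.045,0.003],
    [-0.008,-0.045,0.003],
    [-0.008,-0.045,0.1],
    [-0.008,-0.045,0.3],
    [-0.008,0.2,0.5],
    [-0.008,0.4,0.5],
  ],
  dr=[
    [0.028,-0.005,0],
    [0.055,-0.01,0],
    [0.055,-0.01,0],
    [0.055,-0.01,0],
    [0.055,-0.01,0],
    [0.02,-0.003,0],
    [-0.02,0.003,0],
    [-0.06,0.01,0],
  ],
)

```text
clock: 15.93
tool_pos: [490.2, 95.5, 239.3]
tcp_rot: [0.666, 0.507, 0.294, -0.461]
wrist_force: [0.5, 0.5, -0.5]
width: 0.75
grip_force: 67.1
```

Call:
play_rows(
  grip=[-0.2,-0.2,-0.2,-0.2,-0.2,-0.2,-0.2,-0.2],
  xyz=[
    [0,0.1,0.05],
    [0,0.25,0.1],
    [0,0.4,0.1],
    [0,0.5,0.1],
    [0,0.5,0.1],
    [0,0.5,0.1],
    [0,0.5,0.1],
    [0,0.5,0.1],
  ],
  dr=[
    [-0.04,0.007,0],
    [-0.08,0.014,0],
    [-0.12,0.021,0],
    [-0.15,0.026,0],
    [-0.19,0.033,0],
    [-0.23,0.04,0],
    [-0.27,0.048,0],
    [-0.3,0.053,0],
  ],
)

```text
clock: 16.6
tool_pos: [489.2, 171.4, 252.1]
tcp_rot: [0.825, 0.545, -0.022, -0.149]
wrist_force: [0.8, -0.9, -2.2]
width: 0.747
grip_force: 67.1
```

Run:
```python
from to import *
s=bot.observe();print(s['tool_pos'],s['width'],s['grip_force'])
a,_=bot.snapshot('side');b,dd=bot.snapshot('top')
cv2.imwrite('pics/j.png',np.hstack([cv2.resize(a[100:260,250:410,::-1],(390,390),interpolation=2),cv2.resize(b[160:260,270:370,::-1],(390,390),interpolation=2)]))
```

```text
[489.16608534 171.39268203 252.11995915] 0.7467621694439349 67.05068785871845
```

View pics/j.png

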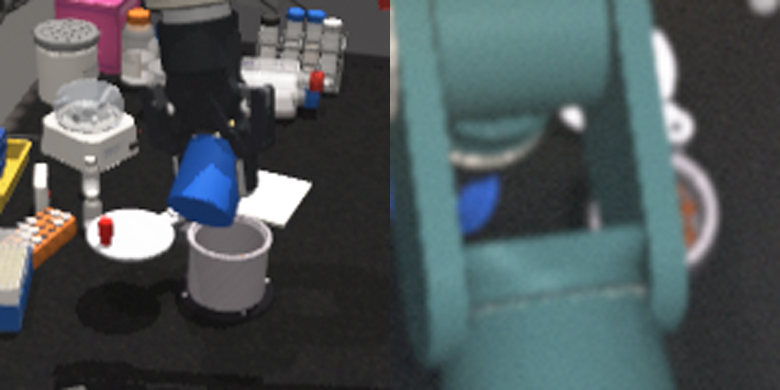

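Run:
```python
from to import *
Tl=np.array([477.7,-215.1,8])
p,r,q=cur()
rh=R.from_rotvec((rg*r.inv()).as_rotvec()*.6)*r
run([('a',p+[0,-100,0],rh),('b',p+[0,-230,0],rg),('c',Tl+c0+[0,0,130],rg),('c2',Tl+c0+[0,0,15],rg),('d',Tl+c0+[0,0,.5],rg)])
```

```text
[489.  172.7 251.5]
a xyz [0.0, -0.667, 0.0] dr [-0.178, 0.032, -0.001] deg 33 margin 0.70 step 0.09 minz 214 q [0.22, -0.06, 1.67, -0.25, 1.9, 0.66]
b xyz [0.0, -0.867, 0.0] dr [-0.119, 0.022, -0.001] deg 22 margin 0.50 step 0.06 minz 219 q [0.13, -0.03, 1.73, -0.64, 1.92, 0.58]
c xyz [-0.069, -1.045, -0.481] dr [0.0, 0.0, 0.0] deg 0 margin 0.42 step 0.05 minz 154 q [-0.13, -0.02, 1.83, -0.72, 1.66, 0.45]
c2 xyz [0.0, 0.0, -0.767] dr [0.0, 0.0, 0.0] deg 0 margin 0.42 step 0.03 minz 39 q [-0.13, 0.11, 1.91, -0.72, 1.5, 0.58]
d xyz [0.0, 0.0, -0.097] dr [0.0, 0.0, 0.0] deg 0 margin 0.42 step 0.00 minz 24 q [-0.13, 0.13, 1.92, -0.72, 1.49, 0.6]
```

Call:
play_rows(
  grip=[-0.2,-0.2,-0.2,-0.2,-0.2,-0.2,-0.2],
  xyz=[
    [0,-0.1,0],
    [0,-0.2,0],
    [0,-0.4,0],
    [0,-0.6,0],
    [0,-0.8,0],
    [0,-1,0],
    [0,-1,0],
  ],
  dr=[
    [-0.178,0.032,-0.001],
    [-0.178,0.032,-0.001],
    [-0.178,0.032,-0.001],
    [-0.178,0.032,-0.001],
    [-0.178,0.032,-0.001],
    [-0.178,0.032,-0.001],
    [-0.178,0.032,-0.001],
  ],
)

```text
clock: 17.28
tool_pos: [488.4, 18.0, 249.2]
tcp_rot: [0.834, 0.507, -0.212, 0.053]
wrist_force: [0.6, 0.6, -2.0]
width: 0.75
grip_force: 67.1
```

Call:
play_rows(
  grip=[-0.2,-0.2,-0.2,-0.2,-0.2,-0.2,-0.2],
  xyz=[
    [0,-0.2,0],
    [0,-0.4,0],
    [0,-0.6,0],
    [0,-0.8,0],
    [0,-1,0],
    [0,-1,0],
    [0,-1,0],
  ],
  dr=[
    [-0.119,0.022,-0.001],
    [-0.119,0.022,-0.001],
    [-0.119,0.022,-0.001],
    [-0.119,0.022,-0.001],
    [-0.119,0.022,-0.001],
    [-0.119,0.022,-0.001],
    [-0.119,0.022,-0.001],
  ],
)

```text
clock: 17.87
tool_pos: [488.1, -130.0, 249.3]
tcp_rot: [0.803, 0.459, -0.331, 0.188]
wrist_force: [0.1, 0.3, 0.1]
width: 0.745
grip_force: 67.1
```

Run:
```python
from to import *
Tl=np.array([477.7,-215.1,8])
run([('c',Tl+c0+[0,0,100],rg),('d',Tl+c0+[0,0,.5],rg)])
```

```text
[ 488.1 -130.   249.3]
c xyz [-0.063, -0.56, -0.667] dr [-0.002, 0.0, 0.003] deg 1 margin 0.43 step 0.04 minz 124 q [-0.13, 0.01, 1.86, -0.71, 1.62, 0.48]
d xyz [0.0, 0.0, -0.663] dr [0.0, 0.0, 0.0] deg 0 margin 0.42 step 0.02 minz 24 q [-0.13, 0.13, 1.92, -0.72, 1.49, 0.6]
```

Call:
play_rows(
  grip=[-0.2,-0.2,-0.2,-0.2,-0.2,-0.2,-0.2],
  xyz=[
    [-0.02,-0.15,-0.1],
    [-0.04,-0.3,-0.25],
    [-0.05,-0.45,-0.4],
    [-0.063,-0.56,-0.55],
    [-0.063,-0.56,-0.667],
    [-0.063,-0.56,-0.667],
    [-0.063,-0.56,-0.667],
  ],
  dr=[
    [-0.002,0,0.003],
    [-0.002,0,0.003],
    [-0.002,0,0.003],
    [-0.002,0,0.003],
    [-0.002,0,0.003],
    [-0.002,0,0.003],
    [-0.002,0,0.003],
  ],
)

```text
clock: 18.45
tool_pos: [479.1, -212.1, 149.2]
tcp_rot: [0.799, 0.463, -0.332, 0.193]
wrist_force: [-0.4, -0.1, -0.3]
width: 0.744
grip_force: 67.1
```

Call:
play_rows(
  grip=[-0.2,-0.2,-0.2,-0.2,-0.2,-0.2,-0.2,-0.2],
  xyz=[
    [0,0,-0.13],
    [0,0,-0.26],
    [0,0,-0.39],
    [0,0,-0.5],
    [0,0,-0.58],
    [0,0,-0.63],
    [0,0,-0.655],
    [0,0,-0.66],
  ],
  dr=[
    [0,0,0],
    [0,0,0],
    [0,0,0],
    [0,0,0],
    [0,0,0],
    [0,0,0],
    [0,0,0],
    [0,0,0],
  ],
)

```text
clock: 19.12
tool_pos: [479.4, -212.7, 50.2]
tcp_rot: [0.799, 0.463, -0.332, 0.193]
wrist_force: [0.1, 0.5, -1.4]
width: 0.747
grip_force: 67.1
```

Run:
```python
from to import *
Tl=np.array([477.7,-215.1,8])
run([('d',Tl+c0,rg)]);s=bot.observe();print(s['wrist_force'],s['width'])
```

```text
[ 479.4 -212.7   50.2]
d xyz [-0.005, -0.009, -0.006] dr [0.001, -0.0, -0.001] deg 0 margin 0.42 step 0.00 minz 24 q [-0.13, 0.13, 1.92, -0.72, 1.48, 0.6]
[ 0.05802961  0.54839893 -1.35056016] 0.7467651606311133
```

Call:
play_rows(
  grip=[-0.2,-0.2,1,1,1,1,1,1],
  xyz=[
    [0,0,-0.005],
    [0,0,-0.008],
    [0,0,-0.008],
    [0,0,-0.008],
    [0,0,-0.008],
    [0,0,-0.008],
    [0,0,-0.008],
    [0,0,-0.008],
  ],
  dr=[
    [0,0,0],
    [0,0,0],
    [0,0,0],
    [0,0,0],
    [0,0,0],
    [0,0,0],
    [0,0,0],
    [0,0,0],
  ],
)

```text
clock: 19.78
tool_pos: [479.2, -212.9, 49.1]
tcp_rot: [0.799, 0.462, -0.332, 0.193]
wrist_force: [-0.3, -0.6, -0.2]
width: 0.996
grip_force: 0.0
```

Call:
play_rows(
  grip=[1,1,1,1,1,1,1,1],
  xyz=[
    [0.02,0.034,0.04],
    [0.06,0.1,0.12],
    [0.12,0.2,0.24],
    [0.18,0.3,0.36],
    [0.24,0.41,0.5],
    [0.24,0.41,0.7],
    [0.24,0.41,0.9],
    [0.24,0.41,1],
  ],
  dr=[
    [0,0,0],
    [0,0,0],
    [0,0,0],
    [0,0,0],
    [0,0,0],
    [0,0,0],
    [0,0,0],
    [0,0,0],
  ],
)

```text
clock: 20.45
tool_pos: [516.0, -150.7, 203.0]
tcp_rot: [0.799, 0.462, -0.331, 0.194]
wrist_force: [-0.8, -1.7, 0.9]
width: 1.002
grip_force: 0.0
```

Run:
```python
from to import *
s=bot.observe();print(s['tool_pos'],s['joints'])
p,dd=bot.snapshot('top');hsv=cv2.cvtColor(p,cv2.COLOR_RGB2HSV)
v,uu=np.mgrid[:400,:640];W=world('top',np.c_[uu.ravel(),v.ravel()],dd.ravel()).reshape(400,640,3)
rim=(W[...,2]>60)&(W[...,2]<84)&(hsv[...,0]>95)&(hsv[...,0]<130)&(hsv[...,1]>100)&(W[...,1]<-100)
ys,xs=np.nonzero(rim);print(len(xs))
if len(xs):
    c,rr=cv2.minEnclosingCircle(np.c_[xs,ys].astype(np.float32));print('cup',c,rr,world('top',[c],z=74)[0],W[rim].mean(0))
red=((hsv[...,0]<8)|(hsv[...,0]>172))&(hsv[...,1]>120)&(hsv[...,2]>80)&(W[...,2]>95)&(W[...,2]<140)
print('knob',red.sum(),W[red].mean(0) if red.any() else 0)
org=(hsv[...,0]>3)&(hsv[...,0]<20)&(hsv[...,1]>120)&(W[...,2]<80)&(np.hypot(W[...,0]-J[0],W[...,1]-J[1])<60)
print('orange',org.sum(),W[org].round()[:3])
cv2.imwrite('pics/f.png',np.hstack([cv2.resize(p[170:260,300:390,::-1],(390,390),interpolation=2),cv2.resize(p[170:260,370:460,::-1],(390,390),interpolation=2)]))
```

```text
[ 516.03913625 -150.73353876  202.98080244] [-0.02154019  0.03882846  1.73901372 -0.68735328  1.755821    0.50868977]
1085
cup (460.5, 144.5) 117.55221557617188 [ 719.43012543 -384.55899981   74.        ] [ 875.61616758 -146.20814129   73.2642681 ]
knob 1 [ 750.94906401 -561.16632358  121.72048296]
orange 0 []
```

```bash
cat >> to.py <<'E'
def Rd(psi): 
    x=u(d(psi));return R.from_matrix(np.c_[x,np.cross([0,0,-1],x),[0,0,-1]])
E
python3 - <<'E'
from to import *
p,r,q=cur();r1=Rd(50);rm=R.from_rotvec((r1*r.inv()).as_rotvec()*.7)*r
run([('a',p+[50,120,50],rm),('b',np.array([619.,80,250]),r1)])
E
```

```text
[ 516.4 -151.   204.5]
a xyz [0.333, 0.8, 0.333] dr [0.145, -0.099, -0.037] deg 32 margin 0.53 step 0.08 minz 186 q [-0.01, -0.04, 1.62, -0.2, 1.69, 0.63]
b xyz [0.351, 0.74, -0.03] dr [0.062, -0.043, -0.016] deg 14 margin 0.79 step 0.04 minz 225 q [0.09, 0.01, 1.57, -0.0, 1.57, 0.79]
```

Call:
play_rows(
  grip=[1,1,1,1,1,1,1,1],
  xyz=[
    [0.05,0.1,0.333],
    [0.1,0.3,0.333],
    [0.2,0.5,0.333],
    [0.333,0.8,0.333],
    [0.333,0.8,0.333],
    [0.333,0.8,0.333],
    [0.333,0.8,0.333],
    [0.333,0.8,0.333],
  ],
  dr=[
    [0.145,-0.099,-0.037],
    [0.145,-0.099,-0.037],
    [0.145,-0.099,-0.037],
    [0.145,-0.099,-0.037],
    [0.145,-0.099,-0.037],
    [0.145,-0.099,-0.037],
    [0.145,-0.099,-0.037],
    [0.145,-0.099,-0.037],
  ],
)

```text
clock: 21.17
tool_pos: [564.7, -32.0, 248.3]
tcp_rot: [0.888, 0.443, -0.105, 0.058]
wrist_force: [0.4, -0.2, -0.9]
width: 0.998
grip_force: 0.0
```

Call:
play_rows(
  grip=[-0.05,-0.05,-0.05,-0.05,-0.05,-0.05,-0.05],
  xyz=[
    [0.351,0.74,-0.03],
    [0.351,0.74,-0.03],
    [0.351,0.74,-0.03],
    [0.351,0.74,-0.03],
    [0.351,0.74,-0.03],
    [0.351,0.74,-0.03],
    [0.351,0.74,-0.03],
  ],
  dr=[
    [0.062,-0.043,-0.016],
    [0.062,-0.043,-0.016],
    [0.062,-0.043,-0.016],
    [0.062,-0.043,-0.016],
    [0.062,-0.043,-0.016],
    [0.062,-0.043,-0.016],
    [0.062,-0.043,-0.016],
  ],
)

```text
clock: 21.75
tool_pos: [617.5, 78.9, 244.1]
tcp_rot: [0.906, 0.424, -0.002, -0.001]
wrist_force: [-0.2, 0.4, 0.1]
width: 0.473
grip_force: 0.0
```

Run:
```python
from to import *
p,dd=bot.snapshot('side');hsv=cv2.cvtColor(p,cv2.COLOR_RGB2HSV)
red=(((hsv[...,0]<6)|(hsv[...,0]>172))&(hsv[...,1]>130)&(hsv[...,2]>80)).astype(np.uint8)
n,l,st,ce=cv2.connectedComponentsWithStats(red)
for i in range(1,n):
    if st[i,4]>15: print(st[i],ce[i],world('side',[ce[i]],z=108.5)[0].round(1))
# blue cup at tile
bl=((hsv[...,0]>100)&(hsv[...,0]<125)&(hsv[...,1]>150)&(hsv[...,2]>60)).astype(np.uint8)
n,l,st,ce=cv2.connectedComponentsWithStats(bl)
for i in range(1,n):
    if st[i,4]>150: print('blue',st[i],ce[i],world('side',[ce[i]],z=41)[0].round(1))
run([('b',np.array([619.,80,122.5]),Rd(50))])
```

```text
[403  81  28  24 267] [415.37453184  97.28838951] [ 300.7 -795.8  108.5]
[377 129   6   8  39] [379.41025641 132.66666667] [ 423.2 -385.   108.5]
[290 190   6  10  46] [292.89130435 194.02173913] [622.3  81.6 108.5]
blue [407  76  22  21 329] [416.93009119  86.79027356] [  286.9 -1152.2    41. ]
blue [492 141  54  22 721] [516.17475728 149.75728155] [ -85.8 -514.9   41. ]
blue [204 149  48  29 942] [228.52123142 162.95435244] [ 913.7 -150.2   41. ]
blue [347 157  20  27 457] [355.92997812 169.57768053] [ 481.  -215.3   41. ]
blue [228 225  30  11 299] [242.51839465 230.42140468] [734.5 187.8  41. ]
blue [ 323  274   44   60 2145] [343.73286713 302.98601399] [429.4 374.6  41. ]
[617.5  78.8 244.3]
b xyz [0.01, 0.008, -0.812] dr [-0.0, -0.001, -0.001] deg 0 margin 0.79 step 0.03 minz 98 q [0.09, 0.07, 1.71, -0.0, 1.36, 0.79]
```

Call:
play_rows(
  grip=[-0.05,-0.05,-0.05,-0.05,-0.05,-0.4,-0.4,-0.4],
  xyz=[
    [0.01,0.008,-0.15],
    [0.01,0.008,-0.35],
    [0.01,0.008,-0.55],
    [0.01,0.008,-0.7],
    [0.01,0.008,-0.8],
    [0.01,0.008,-0.812],
    [0.01,0.008,-0.812],
    [0.01,0.008,-0.812],
  ],
  dr=[
    [0,0,0],
    [0,0,0],
    [0,0,0],
    [0,0,0],
    [0,0,0],
    [0,0,0],
    [0,0,0],
    [0,0,0],
  ],
)

```text
clock: 22.47
tool_pos: [619.9, 80.7, 124.4]
tcp_rot: [0.906, 0.424, -0.001, -0.001]
wrist_force: [0.9, -0.8, 0.5]
width: 0.296
grip_force: 0.0
```

Run:
```python
from to import *
s=bot.observe();p=s['tool_pos'];print(p,s['width'],s['grip_force'],s['wrist_force'])
Hh=np.array([552.7,-1.2]);v=p[:2]-Hh;print(np.hypot(*v),np.degrees(np.arctan2(v[1],v[0])))
p,dd=bot.snapshot('side');hsv=cv2.cvtColor(p,cv2.COLOR_RGB2HSV)
red=((hsv[...,0]<6)|(hsv[...,0]>172))&(hsv[...,1]>130)&(hsv[...,2]>60);print(red[180:210,280:305].sum())
a=np.radians(50.5)
for s0,s1 in((0,39),(39,78),(78,116.5)):
    A=a+np.radians(np.linspace(s0,s1,9));pt=Hh+105*np.c_[np.cos(A),np.sin(A)]
    print(((pt[1:]-pt[0])/150).round(3).tolist(),(np.linspace(0,s1-s0,9)[1:]/180).round(3).tolist())
```

```text
[619.92981286  80.67712818 124.41131073] 0.2964419401170264 0.0 [ 0.88272952 -0.76043884  0.51893316]
105.94202119758538 50.61037191372045
40
[[-0.048, 0.036], [-0.098, 0.068], [-0.151, 0.095], [-0.206, 0.118], [-0.263, 0.136], [-0.321, 0.149], [-0.38, 0.157], [-0.439, 0.16]] [0.027, 0.054, 0.081, 0.108, 0.135, 0.162, 0.19, 0.217]
[[-0.06, -0.002], [-0.119, -0.009], [-0.177, -0.021], [-0.234, -0.038], [-0.289, -0.06], [-0.343, -0.086], [-0.394, -0.117], [-0.442, -0.152]] [0.027, 0.054, 0.081, 0.108, 0.135, 0.162, 0.19, 0.217]
[[-0.044, -0.038], [-0.085, -0.081], [-0.123, -0.126], [-0.156, -0.174], [-0.185, -0.225], [-0.21, -0.279], [-0.231, -0.334], [-0.246, -0.39]] [0.027, 0.053, 0.08, 0.107, 0.134, 0.16, 0.187, 0.214]
```

Call:
play_rows(
  grip=[-0.4,-0.4,-0.4,-0.4,-0.4,-0.4,-0.4,-0.4],
  xyz=[
    [-0.048,0.036,0],
    [-0.098,0.068,0],
    [-0.151,0.095,0],
    [-0.206,0.118,0],
    [-0.263,0.136,0],
    [-0.321,0.149,0],
    [-0.38,0.157,0],
    [-0.439,0.16,0],
  ],
  dr=[
    [0,0,0.027],
    [0,0,0.054],
    [0,0,0.081],
    [0,0,0.108],
    [0,0,0.135],
    [0,0,0.162],
    [0,0,0.19],
    [0,0,0.217],
  ],
)

```text
clock: 23.18
tool_pos: [553.8, 105.0, 124.5]
tcp_rot: [0.71, 0.704, -0.001, -0.0]
wrist_force: [1.6, -0.5, 0.0]
width: 0.304
grip_force: 0.6
```

Call:
play_rows(
  grip=[-0.4,-0.4,-0.4,-0.4,-0.4,-0.4,-0.4,-0.4],
  xyz=[
    [-0.06,-0.002,0],
    [-0.119,-0.009,0],
    [-0.177,-0.021,0],
    [-0.234,-0.038,0],
    [-0.289,-0.06,0],
    [-0.343,-0.086,0],
    [-0.394,-0.117,0],
    [-0.442,-0.152,0],
  ],
  dr=[
    [0,0,0.027],
    [0,0,0.054],
    [0,0,0.081],
    [0,0,0.108],
    [0,0,0.135],
    [0,0,0.162],
    [0,0,0.19],
    [0,0,0.217],
  ],
)

```text
clock: 23.85
tool_pos: [487.5, 82.0, 124.5]
tcp_rot: [0.434, 0.901, -0.001, 0.001]
wrist_force: [1.3, 0.2, 0.7]
width: 0.3
grip_force: 0.6
```

Call:
play_rows(
  grip=[-0.4,-0.4,-0.4,-0.4,-0.4,-0.4,-0.4,-0.4],
  xyz=[
    [-0.044,-0.038,0],
    [-0.085,-0.081,0],
    [-0.123,-0.126,0],
    [-0.156,-0.174,0],
    [-0.185,-0.225,0],
    [-0.21,-0.279,0],
    [-0.231,-0.334,0],
    [-0.246,-0.39,0],
  ],
  dr=[
    [0,0,0.027],
    [0,0,0.053],
    [0,0,0.08],
    [0,0,0.107],
    [0,0,0.134],
    [0,0,0.16],
    [0,0,0.187],
    [0,0,0.214],
  ],
)

```text
clock: 24.52
tool_pos: [450.7, 23.5, 124.5]
tcp_rot: [0.113, 0.994, -0.002, 0.002]
wrist_force: [13.5, 28.4, 2.1]
width: 0.296
grip_force: 17.5
```

Run:
```python
from to import *
s=bot.observe();p=s['tool_pos'];print(p,s['width'],s['grip_force'],s['wrist_force'])
v=p[:2]-[552.7,-1.2];print(np.hypot(*v),np.degrees(np.arctan2(v[1],v[0])))
```

```text
[450.71527106  23.4579708  124.49861405] 0.29608832883061287 17.466291189193726 [13.53574169 28.39881675  2.137569  ]
104.92330751637678 166.4078190535398
```

Call:
play_rows(
  grip=[-0.4,0,0,0,0,0,0,0],
  xyz=[
    [0.006,0.02,0],
    [0.006,0.02,0],
    [0.006,0.02,0.1],
    [0.006,0.02,0.3],
    [0.006,0.02,0.5],
    [0.006,0.02,0.8],
    [0.006,0.02,1],
    [0.006,0.02,1],
  ],
  dr=[
    [0,0,0],
    [0,0,0],
    [0,0,0],
    [0,0,0],
    [0,0,0],
    [0,0,0],
    [0,0,0],
    [0,0,0],
  ],
)

```text
clock: 25.18
tool_pos: [452.4, 26.6, 280.9]
tcp_rot: [0.115, 0.993, -0.002, 0.005]
wrist_force: [0.3, -0.1, 1.2]
width: 0.5
grip_force: 0.0
```

Call:
play_rows(
  grip=[0,0,0,0,0,0,0],
  xyz=[
    [-0.2,1,0],
    [-0.2,1,0],
    [-0.2,1,0],
    [-0.2,1,0],
    [-0.2,1,0],
    [-0.2,1,0],
    [-0.2,1,0],
  ],
  dr=[
    [0,0,0],
    [0,0,0],
    [0,0,0],
    [0,0,0],
    [0,0,0],
    [0,0,0],
    [0,0,0],
  ],
)

```text
clock: 25.77
tool_pos: [421.2, 176.3, 273.3]
tcp_rot: [0.115, 0.993, -0.002, 0.001]
wrist_force: [0.2, 0.1, -0.4]
width: 0.502
grip_force: 0.0
```

Call:
play_rows(
  grip=[0,0,0,0,0,0,0],
  xyz=[
    [-0.2,1,0],
    [-0.2,1,0],
    [-0.2,1,0],
    [-0.2,1,0],
    [-0.2,1,0],
    [-0.2,1,0],
    [-0.2,1,0],
  ],
  dr=[
    [0,0,0],
    [0,0,0],
    [0,0,0],
    [0,0,0],
    [0,0,0],
    [0,0,0],
    [0,0,0],
  ],
)

```text
clock: 26.35
tool_pos: [391.7, 325.5, 272.8]
tcp_rot: [0.115, 0.993, -0.002, 0.0]
wrist_force: [-0.1, 0.7, -0.3]
width: 0.498
grip_force: 0.0
```

Run:
```python
from to import *
a,_=bot.snapshot('side');p,dd=bot.snapshot('top')
cv2.imwrite('pics/e.png',np.hstack([cv2.resize(a[140:260,300:420,::-1],(390,390),interpolation=2),cv2.resize(p[150:270,310:430,::-1],(390,390),interpolation=2)]))
hsv=cv2.cvtColor(p,cv2.COLOR_RGB2HSV)
for nm,m,z in(('knob',((hsv[...,0]<8)|(hsv[...,0]>172))&(hsv[...,1]>120)&(hsv[...,2]>80),120),('cup',(hsv[...,0]>95)&(hsv[...,0]<130)&(hsv[...,1]>100)&(hsv[...,2]>60),74)):
    n,l,st,ce=cv2.connectedComponentsWithStats(m.astype(np.uint8))
    for i in range(1,n):
        x,y=ce[i]
        if st[i,4]>6 and 310<x<430 and 180<y<250: print(nm,st[i],world('top',[[st[i,0]+(st[i,2]-1)/2,st[i,1]+(st[i,3]-1)/2]],z=z)[0].round(1))
```

```text
knob [333 223   3   3   9] [451.5  28.  120. ]
cup [398 209  21  19 315] [ 476.9 -206.5   74. ]
```

View pics/e.png

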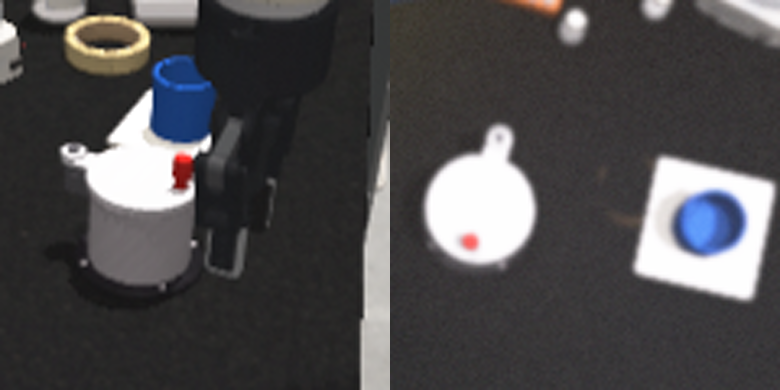

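The last picture shows the cover fully over the jar, with the knob at about (470,242) in the right half. The empty cup stands upright near the tile's centre at about (710,223), and the arm is clear of everything.

```bash
python3 -c "
from station import bot
print(bot.close_job())"
```

```text
the job is handed in; nothing more can be done
None
```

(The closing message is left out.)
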